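# Load the chestnut peeler

### The arm

A 6-joint arm with a two-finger parallel gripper is mounted at the origin on the work surface. World frame = base frame: x ahead of the robot, y to its left, z up, the work surface at z = 0. Lengths are in m, angles in rad, forces in N, time in s.
With the tool pointing down it reaches from about 0.325 to 0.85 m from the base axis. Payload 15.5 kg.
Tool frame: the origin (TCP) lies at the very end of the fingers, on their centre line; the grasp point (between the pads) lies 19 mm behind it; z points along the fingers, y is the line along which they close (so a half turn about z gives the same grasp; the last joint's range is limited). The gripper opens to 91 mm and grips with 3 to 60 N. Pads are 32 mm wide; open, the fingers measure 118 mm over their backs; the gripper's body (76 mm by 178 mm) begins 60 mm behind the grasp point.
Start: joints at [1.044, 0.494, 1.345, -0, 1.302, -0.096], TCP at [0.261, 0.568, 0.214] pointing down, gripper open.
Joint ranges: [-2.91, 2.91], [-0.82, 2.16], [0.22, 2.67], [-1.22, 4.37], [0.12, 2.79], [-3.08, 3.08]. Speed limits (rad/s): [1.89, 1.89, 2.57, 3.01, 3.01, 3.01].

### API

Orientations are given as a 3x3 rotation matrix whose columns are the frame's x, y, z axes.
In Python, from station import readout, imaging, sign_off gives the robot as it stands.
- The arm moves only by the tool apply_moves, never from a script. Its argument "rows" is a list of rows, each an object of numbers: "claw": the finger opening in cm, from 0 to 9.12; "tx", "ty", "tz": the shift along the tool's x, y, z in cm; "twist": the turn about the tool's z in degrees. In form: [{"claw": .., "tx": .., "ty": .., "tz": .., "twist": ..}, ...]. A call has 1 to 5 rows; each row shifts and turns the commanded pose from where the row before left it, along the tool's axes as they then stand; what a row does not reach is not made up. A row lasts 1/10 s, in which the tool goes at most 50 mm and 8.59 degrees, less where a joint would pass 70% of its speed; a pose out of reach is approached as far as the arm can. A call with a gripper value outside its range is refused whole. The fingers move at their own pace and stop on an object; "force" is the grip in N (left out, the last holds). Time passes only in rows, so rows that do not move let the fingers close. It gives the time, the measured TCP pose, the force, the opening and the grip force at its end, in the units of the state.
- readout.state(): the state, without advancing time (a new reading comes with each control period).
- imaging.snapshot(name): name is "side" or "top" or "wrist"; returns (picture, depth): 480x640x3 uint8, red, green, blue; 480x640 float32, m along the optical axis (not along the pixel's ray), 0 where there is no reading.
- imaging.camera_params(name): a dict with "K" (3x3 intrinsics, pixels), "R" (3x3) and "t" (3): a world point X has camera coordinates R X + t; the wrist camera has in their place "T_tool_cam" (4x4, takes a point from camera to tool coordinates, whose origin is the TCP and whose axes are the flange's). Camera axes: x right, y down, z forward; pixel columns grow to the right and rows downward; lengths in m; the calibration is good to about 2 mm. A picture is of the moment at which its call begins: read the wrist's pose just before it. camera_params takes no time and is no camera call.
- sign_off(): hands the job in; it is judged then, once.
The state is a dict: "clock": time; "qpos": joint angles; "qvel": joint speeds; "effort": joint torques, N m; "eef_pos": TCP position; "orientation": TCP orientation; "wrist_force": force on the tool from outside, world axes, zero at the start; "ft_torque": the same for the moment, N m; "gripper_width": finger opening in m; "finger_force": force on a finger pad.
Only numpy, scipy, OpenCV 4.12 (cv2) and the standard library are available. Lean on these libraries where they do the work, as an engineer would, in place of code of your own. Each camera call takes 0.05 s, during which the arm holds its last target. There are 200 camera calls.

### The job

Push the square feed bin up the peeler's loading ramp, without lifting it, and leave it resting against the top stop. Then pick up the chute by its fin and tip it so that all five chestnuts run through the narrow mouth into the bin, without touching the chestnuts yourself. Last, stand the empty chute back on its feet on the worktop, clear of the ramp, and leave everything else where it is.

Things in the scene. Friction and masses are not known exactly. Their poses are not given: they have to be found in the camera images.
- ramp: Fixed loading ramp of the grey peeling machine. Origin: middle of the ramp's foot line, on the worktop; x points horizontally uphill to the machine, z up. The aluminium slope rises at 0.14 rad from worktop height for 170 mm. Side rails, 14 to 18 mm high, stand 108 mm apart inside; two flared guides reach 46 mm out before the foot, opening to about 146 mm.
- ramp_seat (a point): Point in the middle of the slope, 120 mm up it from the foot line: here lies the bin's origin when the bin rests against the top stop.
- ramp_stop (a point): Foot of the top stop's face, in the middle, 170 mm up the slope: a steel plate 50 mm high and 122 mm wide, square to the slope. Behind it, from 190 mm uphill of the ramp's origin, stands the grey machine: 170 mm deep, 200 mm wide, 110 mm tall (its knob 127 mm).
- bin: Loose square white plastic feed bin, 100 x 100 x 80 mm tall, 3 mm walls, 0.35 to 0.7 kg; hollow, closed on top but for a square mouth. Origin: centre of its underside; z up, x towards the ramp. Starts flat on the worktop before the ramp's foot, within about 4 mm and 4 degrees of the ramp's line. Friction holds it on the slope where it is left.
- bin_mouth (a point): Centre of the bin's only opening, 62 x 62 mm, in the plane of its top, 80 mm above the bin's origin.
- chute: Loose aluminium chute on two feet, 0.24 to 0.4 kg: a straight channel 200 mm long, 46 mm wide (40 inside), walls 40 mm high, closed at the back, open at the nose. Origin: on the worktop under its middle; x to the nose, z up. Standing, its floor rises to the nose by 0.14 rad; tipped nose-down by more than that, the chestnuts roll out. Front foot: 70 mm wide, 24 to 36 mm ahead of the origin.
- chute_grip (a point): Point in the chute's upright black fin handle at which to pinch it across its thickness (14 mm, along chute y): 20 mm behind the chute's origin, 94 mm up. The fin is 34 mm long in x and reaches from 67 to 119 mm above the worktop, on a bridge 50 mm wide across the channel.
- chute_lip (a point): Middle of the floor's edge at the chute's open nose: 98 mm ahead of the chute's origin, 34 mm up. It is the chute's lowest point when tipped nose-down by 0.7 rad or more.
- nut0: Chestnut, a loose hard brown ball 26 mm across, 11 g; origin at its centre. All five start in a row in the back of the chute.
- nut1: Chestnut, as nut0.
- nut2: Chestnut, as nut0.
- nut3: Chestnut, as nut0.
- nut4: Chestnut, as nut0.
- bowl: Bystander: loose steel bowl, 120 mm across, 55 mm tall; origin at the centre of its underside.
- jar: Bystander: loose closed glass jar, 52 mm across, 75 mm tall; origin at the centre of its underside.
- spatula: Bystander: loose spatula lying flat, 240 mm long along its x; origin at the centre of its underside.
- cup: Bystander: loose steel cup, 70 mm across, 75 mm tall; origin at the centre of its underside.
- spoon: Bystander: loose serving spoon lying flat, 200 mm long along its x; origin at the centre of its underside.
- can: Bystander: loose tin can, 60 mm across, 80 mm tall; origin at the centre of its underside.
There are look-alikes about, which are no part of the job. Leave any brown look-alike of the bin alone.

How it is judged:
By the outcome, as a careful person would: the job done as asked, in the order asked, and still so for the second after the job is handed in, with the robot touching nothing.
It also fails if it takes over 72 s, if anything falls off the work surface, if the arm or the gripper's body presses on something with over 40 N, if the wrist force passes 120 N, or if a joint passes its speed limit or range.

## Working session

There is one attempt and no reset: what is moved stays moved. The work goes in short steps, Python scripts to look and compute and a tool call to move; the robot and the scene stay as the last step left them, time stands still between calls to the robot, and variables do not carry over. Pictures are saved under pics/ and viewed, at most 10 in all, crops included, and the job is handed in when it is done.

Besides the shell and the picture viewer there is one more tool, called after "Emit:" as name([rows], argument=value, ...), one row to a line, values as JSON. apply_moves: Moves the arm, as the interface text tells. Its arguments: {"type":"object","properties":{"rows":{"type":"array"},"force":{"type":"number"}},"required":["rows"]}

```bash
mkdir -p pics
cat > h.py <<'E'
import numpy as np, cv2
from station import readout, imaging, sign_off
def pts(name,d):
    p=imaging.camera_params(name);K=np.array(p["K"])
    v,u=np.mgrid[:480,:640]
    c=np.stack([(u-K[0,2])/K[0,0]*d,(v-K[1,2])/K[1,1]*d,d],-1)
    if name!="wrist": return (c-np.array(p["t"]))@np.array(p["R"])
    T=np.array(p["T_tool_cam"]);s=readout.state()
    return (c@T[:3,:3].T+T[:3,3])@np.array(s["orientation"]).T+np.array(s["eef_pos"])
def snap(name,fn=None):
    r,d=imaging.snapshot(name)
    if fn: cv2.imwrite("pics/"+fn,r[...,::-1])
    return r,d,pts(name,d)
E
python3 - <<'E'
from h import *
for n in("top","side"):
    r,d,P=snap(n,n+"0.png");np.savez(n+"0.npz",r=r,d=d,P=P)
    p=imaging.camera_params(n);print(n,np.round(-np.array(p["R"]).T@np.array(p["t"]),3),np.round(p["R"],2).tolist(),p["K"][0][0])
s=readout.state();print(s)
E
```

```text
top [0.32  0.063 1.264] [[-0.02, -1.0, -0.0], [-0.99, 0.02, -0.13], [0.13, 0.0, -0.99]] 602.6665317517806
side [-0.212 -0.701  0.789] [[0.74, -0.67, 0.01], [-0.37, -0.42, -0.83], [0.56, 0.61, -0.56]] 508.9577176116625
{'clock': 0.1, 'qpos': array([ 1.04450922e+00,  4.94130279e-01,  1.34606161e+00, -1.42922938e-05,
        1.30247048e+00, -9.55069789e-02]), 'qvel': array([-1.66551146e-05, -2.20416349e-03,  8.00774229e-04, -5.42992011e-04,
        1.55550717e-03,  1.21767498e-03]), 'effort': array([ 3.17816121e-03, -8.80240059e+01, -3.82545447e+01,  7.07527692e-02,
        4.81043116e-02,  7.74530963e-05]), 'eef_pos': array([0.2608266 , 0.56761146, 0.2133947 ]), 'orientation': array([[-9.08641824e-01,  4.17576053e-01, -5.25428807e-04],
       [ 4.17576374e-01,  9.08641350e-01, -9.31879538e-04],
       [ 8.82957611e-05, -1.06615138e-03, -9.99999428e-01]]), 'wrist_force': array([-0.54541287, -0.01240557,  0.71238243]), 'ft_torque': array([-0.020737  ,  0.01573529,  0.02280564]), 'finger_force': 0.0, 'gripper_width': 0.09161498442860884}
```

View pics/top0.png

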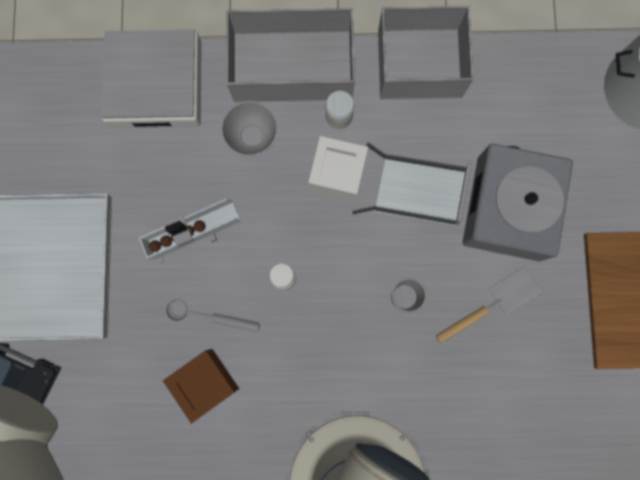

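View pics/side0.png

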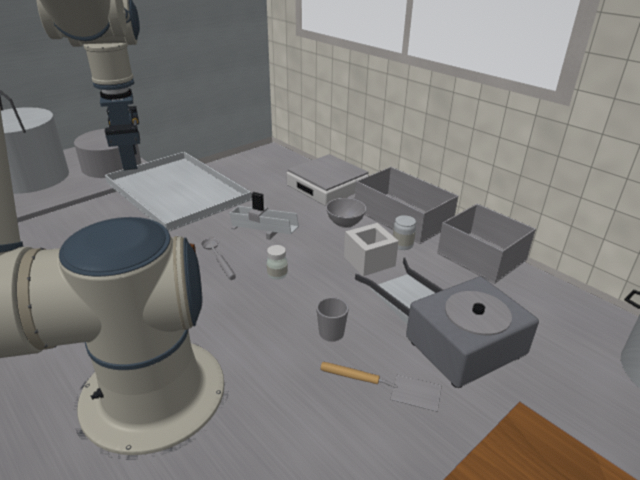

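The top view shows the white bin at (338,165), the ramp from (378,180) to (468,192) running to the machine at (520,200), and the chute at (190,228) with its nuts at the left (back) end and its nose at (238,210). Two things could be the bin: the white box at (338,165) and the brown box at (200,385). The white one fits, since it is white and stands before the ramp's foot; the brown one is the look-alike. Next I measure and confirm in a crop.

Run:
```python
from h import *
z=np.load("top0.npz");r,P=z["r"].astype(int),z["P"]
def rect(m,lab):
    n,L,st,_=cv2.connectedComponentsWithStats(m.astype(np.uint8));k=1+st[1:,4].argmax();q=P[L==k]
    R=cv2.minAreaRect((q[:,:2]*1000).astype(np.float32));print(lab,st[k],np.round(R[0],1),np.round(R[1],1),round(R[2],1),"z",np.round(np.percentile(q[:,2],[5,50,95]),4));return q
def win(x0,y0,x1,y1):
    w=np.zeros((480,640),bool);w[y0:y1,x0:x1]=1;return w
print("table z",np.median(P[300:330,300:380,2]))
rect(win(295,125,372,200)&(P[...,2]>.07)&(P[...,2]<.09),"bin top")
rect(win(150,340,250,430)&(P[...,2]>.06)&(P[...,2]<.09),"brown top")
w=win(370,145,475,230)
# slope: bright aluminium
s=rect(w&(r.sum(-1)>500)&(P[...,2]<.035),"slope")
A=np.c_[s[:,:2],np.ones(len(s))];c=np.linalg.lstsq(A,s[:,2],rcond=None)[0];g=c[:2];print("slope grad",np.linalg.norm(g),"heading deg",np.degrees(np.arctan2(g[1],g[0])),c)
rect(win(460,130,580,265)&(P[...,2]>.1)&(P[...,2]<.118),"machine top")
rect(win(455,140,480,240)&(P[...,2]>.05)&(P[...,2]<.085),"stop top")
wc=win(130,190,250,265)
fin=rect(wc&(P[...,2]>.105)&(r.sum(-1)<200),"fin")
rect(wc&(P[...,2]>.03)&(P[...,2]<.1),"chute")
h=rect(wc&(P[...,2]>.012),"chute all")
for lab,ww in(("bowl",win(215,95,285,160)),("jar",win(265,260,300,292)),("cup",win(385,275,430,315)),("can",win(322,85,358,130))):
    rect(ww&(P[...,2]>.03),lab)
nm=wc&(r[...,0]>r[...,2]*1.6)&(r[...,0]>60)
n,L,st,ce=cv2.connectedComponentsWithStats(nm.astype(np.uint8))
for k in range(1,n):
    if st[k,4]>15: print("nut",ce[k].round(),st[k,4],np.median(P[L==k],0).round(3))
im=z["r"][120:280,130:480,::-1];cv2.imwrite("pics/c.png",cv2.resize(im,(800,366),interpolation=cv2.INTER_CUBIC))
```

```text
table z 0.0005034825267924087
bin top [ 308  137   60   59 1546] [639.7  26.5] [100.1 102.8] 75.7 z [0.076  0.0806 0.0844]
brown top [ 162  350   74   74 1813] [207.1 305.3] [100.1 101.7] 34.4 z [0.0755 0.0803 0.084 ]
slope [ 378  161   84   57 2342] [ 602.9 -147.6] [162.7  97.8] 77.2 z [0.0004 0.0091 0.0229]
slope grad 0.13872849429974654 heading deg -103.63254172300148 [-0.03269749 -0.13482014  0.0121697 ]
machine top [ 472  144  101  114 8137] [ 556.7 -331.4] [174.  199.9] 77.3 z [0.1059 0.1118 0.117 ]
stop top [456 163  15  60 271] [ 581.2 -226.5] [  9.  122.6] 77.3 z [0.0618 0.0735 0.0772]
fin [166 222  18  12 132] [513.  346.5] [13.1 30.9] 21.7 z [0.108  0.1186 0.1229]
chute [ 139  199  102   60 1734] [519.6 333.5] [ 52.9 204.9] 22.8 z [0.0311 0.0468 0.0727]
chute all [ 139  199  102   61 2676] [475.9 223.7] [414.3 171. ] 68.4 z [0.0198 0.0395 0.1148]
bowl [221 101  57  56 986] [564.5 123.4] [489.6 118.2] 27.5 z [0.0318 0.0479 0.0577]
jar [270 264  26  26 538] [382.4 106.7] [150.3  50.3] 45.3 z [0.0424 0.0747 0.0784]
cup [391 278  36  35 463] [366.7 -37.3] [ 68.1 209.8] 7.0 z [0.0347 0.0705 0.078 ]
can [ 322   85   32   42 1110] [564.3  26.4] [ 65.1 489.4] 89.2 z [0.039  0.0777 0.0846]
nut [198. 226.] 53 [0.525 0.314 0.047]
nut [165. 241.] 51 [0.497 0.385 0.037]
nut [153. 246.] 53 [0.488 0.409 0.032]
```

View pics/c.png

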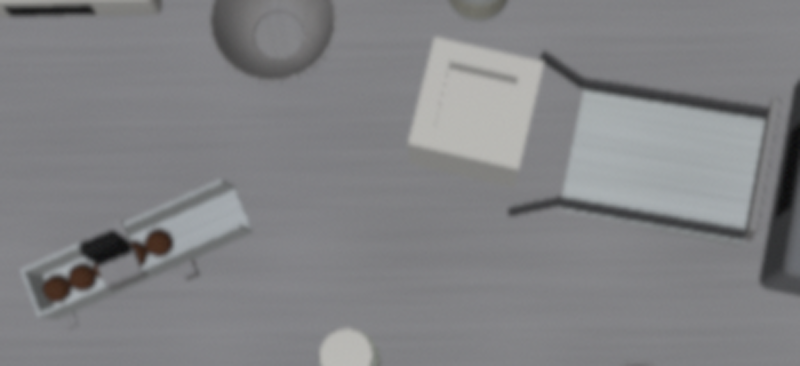

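The crop confirms the white bin (crop (475,103)) squarely before the ramp. The ramp's origin is about (0.618,-0.064), heading -102.7°. The bin's centre is (0.640,0.027), and the chute's fin is at (0.513,0.347) with its nose heading about -67.8°. I'll turn the tool to x = minus uphill and then push along -tx.

Emit:
apply_moves([
  {"twist": 8,"claw": 6},
  {"twist": 8,"claw": 6},
  {"twist": 8,"claw": 6},
  {"twist": 8,"claw": 6},
  {"twist": 8,"claw": 6},
], force=30)

```text
invalid input
```

Emit:
apply_moves([
  {"twist": 8,"claw": 6},
  {"twist": 8,"claw": 6},
  {"twist": 8,"claw": 6},
  {"twist": 7,"claw": 6},
  {"twist": 7,"claw": 6},
])

```text
invalid input
```

```bash
cat >> h.py <<'E'
O=np.array([.6178,-.064]);H=np.radians(-102.7);U=np.array([np.cos(H),np.sin(H)]);N=np.array([-U[1],U[0]])
def to(x,y,z,head=None):
    s=readout.state();R=np.array(s["orientation"]);d=R.T@(np.array([x,y,z])-s["eef_pos"])*100
    hd=np.degrees(np.arctan2(R[1,0],R[0,0]))
    print("t%.2f"%s["clock"],"pos",np.round(s["eef_pos"],4),"head %.1f"%hd,"delta txyz cm",d.round(2),"F",np.round(s["wrist_force"],1),"w %.4f ff %.1f"%(s["gripper_width"],s["finger_force"]),"" if head is None else "twist %.1f"%((hd-head+180)%360-180))
E
python3 - <<'E'
from h import *
p=O-.19*U; to(*p,.2,77.3)
E
```

```text
t0.10 pos [0.2608 0.5676 0.2134] head 155.3 delta txyz cm [-54.87 -23.9    1.36] F [-0.5 -0.   0.7] w 0.0916 ff 0.0 twist 78.0
```

Emit:
apply_moves([
  {"claw": 6,"tx": 0,"ty": 0,"tz": 0,"twist": 8},
  {"claw": 6,"tx": 0,"ty": 0,"tz": 0,"twist": 8},
  {"claw": 6,"tx": 0,"ty": 0,"tz": 0,"twist": 8},
  {"claw": 6,"tx": 0,"ty": 0,"tz": 0,"twist": 8},
  {"claw": 6,"tx": 0,"ty": 0,"tz": 0,"twist": 8},
], force=30)

```text
clock: 0.6
eef_pos: [0.2609, 0.5677, 0.2136]
orientation: [[-0.422, 0.906, -0.0], [0.906, 0.422, -0.001], [-0.0, -0.001, -1.0]]
wrist_force: [-0.0, 0.3, 0.1]
gripper_width: 0.0603
finger_force: 0.0
```

Emit:
apply_moves([
  {"claw": 6,"tx": 0,"ty": 0,"tz": 0,"twist": 8},
  {"claw": 6,"tx": 0,"ty": 0,"tz": 0,"twist": 8},
  {"claw": 6,"tx": 0,"ty": 0,"tz": 0,"twist": 8},
  {"claw": 6,"tx": 0,"ty": 0,"tz": 0,"twist": 7},
  {"claw": 6,"tx": 0,"ty": 0,"tz": 0,"twist": 7},
])

```text
clock: 1.1
eef_pos: [0.2609, 0.5677, 0.2136]
orientation: [[0.225, 0.974, -0.0], [0.974, -0.225, -0.001], [-0.001, -0.0, -1.0]]
wrist_force: [0.3, -0.4, 0.6]
gripper_width: 0.0603
finger_force: 0.0
```

Run:
```python
from h import *
p=O-.19*U; to(*p,.2,77.3)
```

```text
t1.10 pos [0.2609 0.5677 0.2136] head 77.0 delta txyz cm [-34.54  48.87   1.37] F [ 0.3 -0.4  0.6] w 0.0603 ff 0.0 twist -0.3
```

Emit:
apply_moves([
  {"claw": 6,"tx": -2.5,"ty": 3.5,"tz": 0,"twist": 0},
  {"claw": 6,"tx": -2.5,"ty": 3.5,"tz": 0,"twist": 0},
  {"claw": 6,"tx": -2.5,"ty": 3.5,"tz": 0,"twist": 0},
  {"claw": 6,"tx": -2.5,"ty": 3.5,"tz": 0,"twist": 0},
  {"claw": 6,"tx": -2.5,"ty": 3.5,"tz": 0,"twist": 0},
])

```text
clock: 1.6
eef_pos: [0.405, 0.406, 0.2137]
orientation: [[0.219, 0.976, -0.0], [0.976, -0.219, -0.0], [-0.0, -0.0, -1.0]]
wrist_force: [0.6, -0.2, -0.1]
gripper_width: 0.0603
finger_force: 0.0
```

Emit:
apply_moves([
  {"claw": 6,"tx": -2.5,"ty": 3.5,"tz": 0,"twist": 0},
  {"claw": 6,"tx": -2.5,"ty": 3.5,"tz": 0,"twist": 0},
  {"claw": 6,"tx": -2.5,"ty": 3.5,"tz": 0,"twist": 0},
  {"claw": 6,"tx": -2.5,"ty": 3.5,"tz": 0,"twist": 0},
  {"claw": 6,"tx": -2.5,"ty": 3.5,"tz": 0,"twist": 0},
])

```text
clock: 2.1
eef_pos: [0.5484, 0.2456, 0.2137]
orientation: [[0.22, 0.976, -0.0], [0.976, -0.22, -0.0], [-0.0, -0.0, -1.0]]
wrist_force: [0.4, 0.7, 0.9]
gripper_width: 0.06
finger_force: 0.0
```

Emit:
apply_moves([
  {"claw": 6,"tx": -2.3,"ty": 3.5,"tz": 0,"twist": 0},
  {"claw": 6,"tx": -2.3,"ty": 3.5,"tz": 0,"twist": 0},
  {"claw": 6,"tx": -2.5,"ty": 3.5,"tz": 0,"twist": -0.3},
  {"claw": 6,"tx": -2.0,"ty": 3.3,"tz": 0,"twist": 0},
  {"claw": 6,"tx": 0,"ty": 0,"tz": 0,"twist": 0},
])

```text
clock: 2.6
eef_pos: [0.6651, 0.1244, 0.2131]
orientation: [[0.218, 0.976, 0.001], [0.976, -0.218, -0.001], [-0.001, 0.001, -1.0]]
wrist_force: [-0.6, 0.7, 0.1]
gripper_width: 0.0601
finger_force: 0.0
```

Run:
```python
from h import *
p=O-.185*U; to(*p,.033,77.3)
```

```text
t2.60 pos [0.6651 0.1244 0.2131] head 77.4 delta txyz cm [-0.91 -0.48 18.01] F [-0.6  0.7  0.1] w 0.0601 ff 0.0 twist 0.1
```

Emit:
apply_moves([
  {"claw": 4.5,"tx": -1.5,"ty": -0.5,"tz": 0,"twist": 0},
  {"claw": 4.5,"tx": 0,"ty": 0,"tz": 4.5,"twist": 0},
  {"claw": 4.5,"tx": 0,"ty": 0,"tz": 4.5,"twist": 0},
  {"claw": 4.5,"tx": 0,"ty": 0,"tz": 4.5,"twist": 0},
  {"claw": 4.5,"tx": 0,"ty": 0,"tz": 4.5,"twist": 0},
])

```text
clock: 3.1
eef_pos: [0.6529, 0.1148, 0.0327]
orientation: [[0.214, 0.977, -0.0], [0.977, -0.214, -0.0], [-0.0, -0.0, -1.0]]
wrist_force: [1.4, -0.3, -0.6]
gripper_width: 0.0452
finger_force: 0.0
```

Emit:
apply_moves([
  {"claw": 4.5,"tx": -0.5,"ty": 0,"tz": 0,"twist": 0},
  {"claw": 4.5,"tx": -0.8,"ty": 0,"tz": 0,"twist": 0},
  {"claw": 4.5,"tx": -0.8,"ty": 0,"tz": 0,"twist": 0},
  {"claw": 4.5,"tx": -0.8,"ty": 0,"tz": 0,"twist": 0},
  {"claw": 4.5,"tx": -0.8,"ty": 0,"tz": 0,"twist": 0},
])

```text
clock: 3.6
eef_pos: [0.6475, 0.0781, 0.0362]
orientation: [[0.215, 0.977, 0.004], [0.977, -0.215, 0.001], [0.001, 0.004, -1.0]]
wrist_force: [1.3, 5.5, 4.2]
gripper_width: 0.0449
finger_force: 2.8
```

Run:
```python
from h import *
p=O+.042*U; to(*p,.033,77.3)
```

```text
t3.60 pos [0.6475 0.0781 0.0362] head 77.6 delta txyz cm [-18.72   0.12   0.29] F [1.3 5.5 4.2] w 0.0449 ff 2.8 twist 0.3
```

Emit:
apply_moves([
  {"claw": 4.5,"tx": -1,"ty": 0,"tz": 0,"twist": 0},
  {"claw": 4.5,"tx": -1,"ty": 0,"tz": 0,"twist": 0},
  {"claw": 4.5,"tx": -1,"ty": 0,"tz": 0,"twist": 0},
  {"claw": 4.5,"tx": -1,"ty": 0,"tz": 0,"twist": 0},
  {"claw": 4.5,"tx": -1,"ty": 0,"tz": 0,"twist": 0},
])

```text
clock: 4.1
eef_pos: [0.6367, 0.0292, 0.0358]
orientation: [[0.215, 0.977, 0.003], [0.977, -0.215, 0.0], [0.001, 0.003, -1.0]]
wrist_force: [2.2, 6.7, 3.6]
gripper_width: 0.0446
finger_force: 3.0
```

Run:
```python
from h import *
r,d,P=snap("side","s1.png");cv2.imwrite("pics/s1c.png",cv2.resize(r[150:370,250:560,::-1],(775,550)))
p=O+.042*U; to(*p,.033,77.3)
```

```text
t4.15 pos [0.6362 0.0277 0.0356] head 77.6 delta txyz cm [-13.55   0.15   0.26] F [ 0.2 -1.5  1. ] w 0.0450 ff 0.4 twist 0.3
```

View pics/s1c.png

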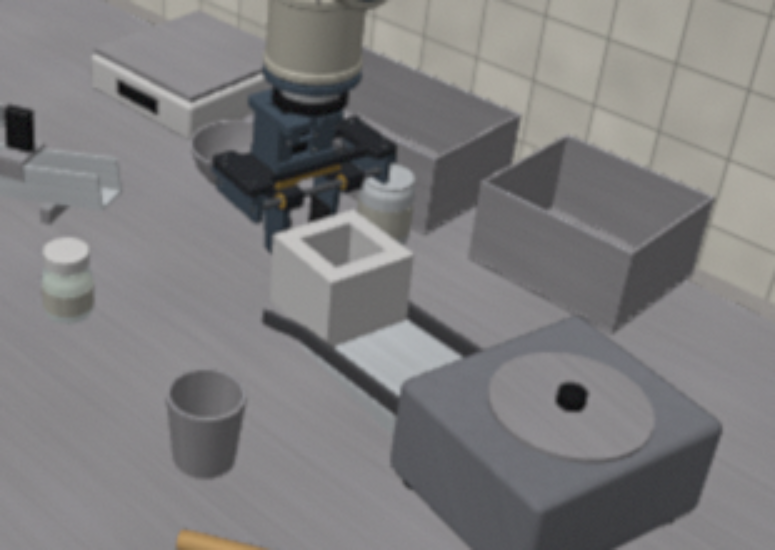

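The bin (crop (340,280)) is square between the flared guides, with the fingers flat behind it. I keep pushing.

Emit:
apply_moves([
  {"claw": 4.5,"tx": -1,"ty": 0.1,"tz": 0,"twist": 0},
  {"claw": 4.5,"tx": -1,"ty": 0,"tz": 0,"twist": 0},
  {"claw": 4.5,"tx": -1,"ty": 0,"tz": 0,"twist": 0},
  {"claw": 4.5,"tx": -1,"ty": 0,"tz": 0,"twist": 0},
  {"claw": 4.5,"tx": -1,"ty": 0,"tz": 0,"twist": 0},
])

```text
clock: 4.65
eef_pos: [0.6264, -0.0197, 0.035]
orientation: [[0.214, 0.977, 0.002], [0.977, -0.214, 0.0], [0.001, 0.002, -1.0]]
wrist_force: [1.6, 3.5, 1.3]
gripper_width: 0.045
finger_force: 2.4
```

Emit:
apply_moves([
  {"claw": 4.5,"tx": -1,"ty": 0,"tz": 0,"twist": 0},
  {"claw": 4.5,"tx": -1,"ty": 0,"tz": 0,"twist": 0},
  {"claw": 4.5,"tx": -1,"ty": 0,"tz": 0,"twist": 0},
  {"claw": 4.5,"tx": -1,"ty": 0,"tz": 0,"twist": 0},
  {"claw": 4.5,"tx": -1,"ty": 0,"tz": 0,"twist": 0},
])

```text
clock: 5.15
eef_pos: [0.6161, -0.0676, 0.0355]
orientation: [[0.215, 0.977, 0.003], [0.977, -0.215, 0.001], [0.002, 0.002, -1.0]]
wrist_force: [2.7, 16.2, 13.3]
gripper_width: 0.0451
finger_force: 8.3
```

Run:
```python
from h import *
p=O+.042*U; to(*p,.033,77.3)
```

```text
t5.15 pos [ 0.6161 -0.0676  0.0355] head 77.6 delta txyz cm [-3.81  0.06  0.24] F [ 2.7 16.2 13.3] w 0.0451 ff 8.3 twist 0.3
```

Run:
```python
from h import *
r,d,P=snap("side");cv2.imwrite("pics/s2c.png",cv2.resize(r[180:360,310:540,::-1],(766,600),interpolation=cv2.INTER_CUBIC))
m=(r.astype(int).min(-1)>150)&(P[...,2]>.06)
a=(P[...,:2]-O)@U;b=(P[...,:2]-O)@N
m&=(a>-.02)&(a<.18)&(abs(b)<.06)
q=np.c_[a[m],b[m],P[...,2][m]];print(m.sum(),np.percentile(q,[1,50,99],axis=0).round(4))
to(*(O+.042*U),.033,77.3)
```

```text
1079 [[-0.0157 -0.0497  0.082 ]
 [ 0.0445 -0.0181  0.0964]
 [ 0.1183  0.0506  0.443 ]]
t5.20 pos [ 0.6158 -0.0693  0.0353] head 77.6 delta txyz cm [-3.63  0.06  0.23] F [2.4 6.5 5.9] w 0.0450 ff 4.3 twist 0.3
```

View pics/s2c.png

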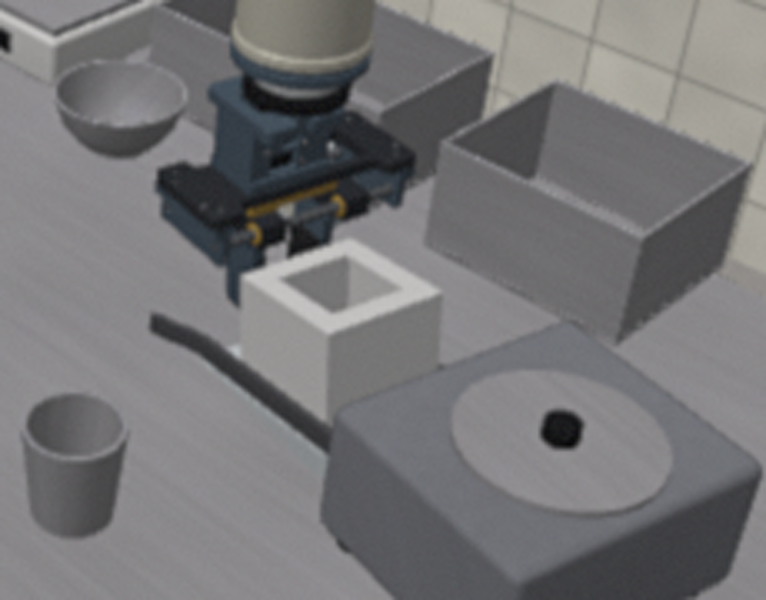

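The bin (crop (340,330)) sits flat on the slope between the rails, about 38 mm short of the stop. Continue.

Emit:
apply_moves([
  {"claw": 4.5,"tx": -0.8,"ty": 0,"tz": 0,"twist": 0},
  {"claw": 4.5,"tx": -0.8,"ty": 0,"tz": 0,"twist": 0},
  {"claw": 4.5,"tx": -0.7,"ty": 0,"tz": 0,"twist": 0},
  {"claw": 4.5,"tx": -0.5,"ty": 0,"tz": 0,"twist": 0},
  {"claw": 4.5,"tx": -0.4,"ty": 0,"tz": 0,"twist": 0},
])

```text
clock: 5.7
eef_pos: [0.6092, -0.0992, 0.0353]
orientation: [[0.215, 0.977, 0.003], [0.977, -0.215, 0.001], [0.001, 0.002, -1.0]]
wrist_force: [2.7, 14.3, 12.0]
gripper_width: 0.045
finger_force: 7.3
```

Emit:
apply_moves([
  {"claw": 4.5,"tx": -0.2,"ty": 0,"tz": 0,"twist": 0},
  {"claw": 4.5,"tx": -0.2,"ty": 0,"tz": 0,"twist": 0},
])

```text
clock: 5.9
eef_pos: [0.6084, -0.1028, 0.0354]
orientation: [[0.215, 0.977, 0.003], [0.977, -0.215, 0.001], [0.001, 0.002, -1.0]]
wrist_force: [2.1, 14.7, 11.7]
gripper_width: 0.045
finger_force: 7.4
```

Run:
```python
from h import *
to(*(O+.042*U),.033,77.3)
```

```text
t5.90 pos [ 0.6084 -0.1028  0.0354] head 77.6 delta txyz cm [-0.2   0.06  0.24] F [ 2.1 14.7 11.7] w 0.0450 ff 7.4 twist 0.3
```

Now small steps until the force rises at the stop.

Emit:
apply_moves([
  {"claw": 4.5,"tx": -0.15,"ty": 0,"tz": 0,"twist": 0},
  {"claw": 4.5,"tx": -0.15,"ty": 0,"tz": 0,"twist": 0},
])

```text
clock: 6.1
eef_pos: [0.6082, -0.1051, 0.0355]
orientation: [[0.215, 0.977, 0.004], [0.977, -0.215, 0.002], [0.002, 0.003, -1.0]]
wrist_force: [10.9, 29.7, 12.2]
gripper_width: 0.0449
finger_force: 15.6
```

Emit:
apply_moves([
  {"claw": 4.5,"tx": -0.15,"ty": 0,"tz": 0,"twist": 0},
  {"claw": 4.5,"tx": 0,"ty": 0,"tz": 0,"twist": 0},
])

```text
clock: 6.3
eef_pos: [0.6086, -0.1053, 0.0356]
orientation: [[0.215, 0.977, 0.005], [0.977, -0.215, 0.003], [0.004, 0.004, -1.0]]
wrist_force: [10.6, 33.2, 12.3]
gripper_width: 0.0449
finger_force: 17.5
```

Run:
```python
from h import *
to(*(O+.042*U),.033,77.3)
```

```text
t6.30 pos [ 0.6086 -0.1053  0.0356] head 77.6 delta txyz cm [ 0.03 -0.01  0.26] F [10.6 33.2 12.3] w 0.0449 ff 17.5 twist 0.3
```

The bin is seated: the force rose to 33 N at the expected spot. I back off and rise.

Emit:
apply_moves([
  {"claw": 4.5,"tx": 0.6,"ty": 0,"tz": 0,"twist": 0},
  {"claw": 4.5,"tx": 3.5,"ty": 0,"tz": 0,"twist": 0},
  {"claw": 5,"tx": 0,"ty": 0,"tz": -4.8,"twist": 0},
  {"claw": 5,"tx": 0,"ty": 0,"tz": -4.8,"twist": 0},
  {"claw": 5,"tx": 0,"ty": 0,"tz": -4.8,"twist": 0},
])

```text
clock: 6.8
eef_pos: [0.6148, -0.0679, 0.1799]
orientation: [[0.214, 0.977, -0.0], [0.977, -0.214, -0.0], [-0.001, -0.0, -1.0]]
wrist_force: [0.9, -0.9, 0.1]
gripper_width: 0.0496
finger_force: 0.0
```

Emit:
apply_moves([
  {"claw": 5,"tx": 4.5,"ty": -2,"tz": 0,"twist": 0},
  {"claw": 5,"tx": 4.5,"ty": -2,"tz": 0,"twist": 0},
  {"claw": 5,"tx": 4.5,"ty": -2,"tz": 0,"twist": 0},
  {"claw": 5,"tx": 4.5,"ty": -2,"tz": 0,"twist": 0},
  {"claw": 5,"tx": 4.5,"ty": -2,"tz": 0,"twist": 0},
])

```text
clock: 7.3
eef_pos: [0.5652, 0.1747, 0.1785]
orientation: [[0.215, 0.977, 0.001], [0.977, -0.215, -0.0], [-0.0, 0.001, -1.0]]
wrist_force: [-0.1, -0.1, 0.7]
gripper_width: 0.0503
finger_force: 0.0
```

Emit:
apply_moves([
  {"claw": 5,"tx": 4,"ty": -2,"tz": 0,"twist": -7},
  {"claw": 5,"tx": 0,"ty": 0,"tz": 0,"twist": -7},
  {"claw": 5,"tx": 0,"ty": 0,"tz": 0,"twist": -7},
  {"claw": 5,"tx": 0,"ty": 0,"tz": 0,"twist": -7},
  {"claw": 5,"tx": 0,"ty": 0,"tz": 0,"twist": -7},
])

```text
clock: 7.8
eef_pos: [0.5548, 0.2164, 0.1783]
orientation: [[-0.389, 0.921, 0.0], [0.921, 0.389, -0.0], [-0.001, 0.0, -1.0]]
wrist_force: [-0.2, -0.1, -0.3]
gripper_width: 0.0501
finger_force: 0.0
```

Run:
```python
from h import *
to(.513,.3465,.17,112.5)
r,d,P=snap("top");np.savez("top1.npz",r=r,P=P)
a=(P[...,:2]-O)@U;b=(P[...,:2]-O)@N;z=P[...,2]
m=(r.astype(int).min(-1)>130)&(z>.075)&(z<.12)&(a>0)&(a<.175)&(abs(b)<.075)
q=np.c_[a[m],b[m]].astype(np.float32)*1000
R=cv2.minAreaRect(q);print("bin top",m.sum(),R,np.percentile(z[m],[5,50,95]))
```

```text
t7.80 pos [0.5548 0.2164 0.1783] head 112.9 delta txyz cm [13.61  1.21  0.83] F [-0.2 -0.1 -0.3] w 0.0501 ff 0.0 twist 0.4
bin top 1681 ((113.48481750488281, 5.2235565185546875), (111.43597412109375, 109.25740814208984), 89.17747497558594) [0.08664242 0.09574108 0.10468273]
```

Emit:
apply_moves([
  {"claw": 5,"tx": 4.5,"ty": 0.4,"tz": 0,"twist": 0},
  {"claw": 5,"tx": 4.5,"ty": 0.4,"tz": 0,"twist": 0},
  {"claw": 5,"tx": 4.6,"ty": 0.4,"tz": 0,"twist": 0},
  {"claw": 5,"tx": 0,"ty": 0,"tz": 0,"twist": 0},
])

```text
clock: 8.25
eef_pos: [0.512, 0.351, 0.1782]
orientation: [[-0.385, 0.923, 0.0], [0.923, 0.385, 0.001], [0.001, 0.001, -1.0]]
wrist_force: [0.2, -0.1, 0.4]
gripper_width: 0.05
finger_force: 0.0
```

Run:
```python
from h import *
s=readout.state()
r,d,P=snap("wrist","w1.png")
np.savez("w1.npz",r=r,d=d,P=P)
m=(P[...,2]>.105)&(P[...,2]<.125)&(d>0)&(r.max(-1)<80)
n,L,st,ce=cv2.connectedComponentsWithStats(m.astype(np.uint8))
for k in range(1,n):
    if st[k,4]>200:
        q=P[L==k];print(st[k],cv2.minAreaRect((q[:,:2]*1000).astype(np.float32)),np.median(q,0).round(4))
to(.513,.3465,.075,112.5)
```

```text
[ 305  226   24   60 1358] ((513.16748046875, 346.51165771484375), (13.572309494018555, 33.42340850830078), 22.408674240112305) [0.5127 0.3478 0.1172]
t8.30 pos [0.5127 0.3488 0.1781] head 112.7 delta txyz cm [-0.23 -0.07 10.31] F [ 0.6 -0.4 -0. ] w 0.0499 ff 0.0 twist 0.2
```

View pics/w1.png

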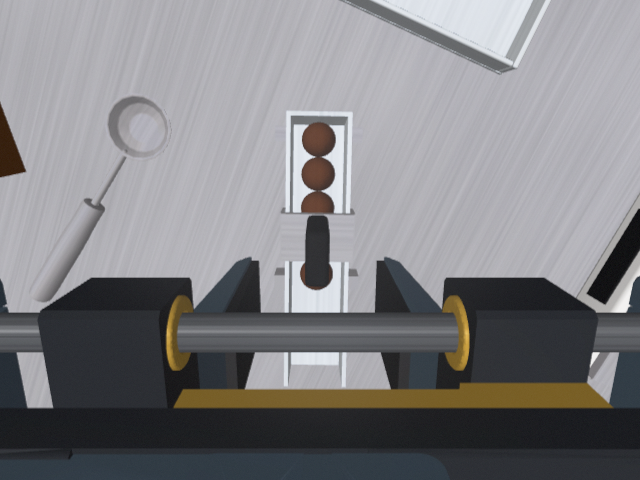

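The wrist view shows the fin upright between the open fingers at (317,250), with nuts behind it at (318,140) to (318,205) and one under its front. It measures (0.5132,0.3465), heading 112.4°, top at 0.117, as described. I go down and grip.

Emit:
apply_moves([
  {"claw": 5,"tx": -0.2,"ty": 0,"tz": 3.5,"twist": 0.3},
  {"claw": 5,"tx": 0,"ty": 0,"tz": 3.5,"twist": 0},
  {"claw": 5,"tx": 0,"ty": 0,"tz": 2.3,"twist": 0},
  {"claw": 5,"tx": 0,"ty": 0,"tz": 1.0,"twist": 0},
  {"claw": 0.8,"tx": 0,"ty": 0,"tz": 0,"twist": 0},
], force=25)

```text
clock: 8.8
eef_pos: [0.5143, 0.344, 0.0742]
orientation: [[-0.378, 0.926, -0.002], [0.926, 0.378, -0.001], [-0.0, -0.002, -1.0]]
wrist_force: [-0.1, 0.2, 0.4]
gripper_width: 0.0444
finger_force: 0.0
```

Emit:
apply_moves([
  {"claw": 0.8,"tx": 0,"ty": 0,"tz": 0,"twist": 0},
  {"claw": 0.8,"tx": 0,"ty": 0,"tz": 0,"twist": 0},
  {"claw": 0.8,"tx": 0,"ty": 0,"tz": 0,"twist": 0},
  {"claw": 0.8,"tx": 0,"ty": 0,"tz": 0,"twist": 0},
  {"claw": 0.8,"tx": 0,"ty": 0,"tz": 0,"twist": 0},
])

```text
clock: 9.3
eef_pos: [0.5146, 0.3453, 0.0756]
orientation: [[-0.38, 0.925, 0.001], [0.925, 0.38, 0.0], [0.0, 0.001, -1.0]]
wrist_force: [-0.8, -0.6, 8.7]
gripper_width: 0.0137
finger_force: 25.0
```

Run:
```python
from h import *
to(.513,.3465,.075,112.5)
P=np.load("top1.npz")
r,P=P["r"].astype(int),P["P"]
a=(P[...,:2]-O)@U;b=(P[...,:2]-O)@N;z=P[...,2]
m=((r.min(-1)>130)&(abs(z-(.0965+.14*(a-.108)))<.008)&(a>0)&(a<.2)&(abs(b)<.08)).astype(np.uint8)
m=cv2.morphologyEx(m,cv2.MORPH_OPEN,np.ones((4,4),np.uint8)).astype(bool)
v,u=np.nonzero(m);print(u.min(),u.max(),v.min(),v.max())
q=np.c_[a[m],b[m]]*1000;print(np.percentile(q,[1,99],axis=0),cv2.minAreaRect(q.astype(np.float32)))
```

```text
t9.30 pos [0.5146 0.3453 0.0756] head 112.3 delta txyz cm [ 0.17 -0.11  0.06] F [-0.8 -0.6  8.7] w 0.0137 ff 25.0 twist -0.2
410 468 155 210
[[ 61.65166838 -46.01706484]
 [165.26056645  52.68572343]] ((72.43968963623047, -120.68753051757812), (456.5887756347656, 125.60326385498047), 71.92566680908203)
```

Emit:
apply_moves([
  {"claw": 0.8,"tx": 0,"ty": 0,"tz": -0.5,"twist": 0},
  {"claw": 0.8,"tx": 0,"ty": 0,"tz": -1,"twist": 0},
  {"claw": 0.8,"tx": 0,"ty": 0,"tz": -1,"twist": 0},
  {"claw": 0.8,"tx": 0,"ty": 0,"tz": 0,"twist": 0},
], force=25)

```text
clock: 9.7
eef_pos: [0.5153, 0.3456, 0.1018]
orientation: [[-0.38, 0.925, 0.002], [0.925, 0.38, 0.001], [0.0, 0.003, -1.0]]
wrist_force: [-0.2, 0.1, -3.4]
gripper_width: 0.0139
finger_force: 25.0
```

```bash
cat >> h.py <<'E'
def tilt(name="wrist"):
    "fit top rims of the channel walls near nose/back from points around the chute; returns pitch of wall tops (nose-down +, relative to standing)"
    s=readout.state();R=np.array(s["orientation"]);r,d=imaging.snapshot(name);P=pts(name,d)
    q=(P-np.array(s["eef_pos"]))@R   # tool axes: x towards chute's back, z down
    return r,d,P,q
E
python3 - <<'E'
from h import *
r,d,P,q=tilt();cv2.imwrite("pics/w2.png",r[...,::-1]);np.savez("w2.npz",r=r,d=d,q=q)
# floor of channel strip / nuts / walls: profile along tool x for |y|<26 mm
for lo in np.arange(-.15,.12,.02):
    for nm,c in(("mid",(abs(q[...,1])<.012)),("wall",(abs(abs(q[...,1])-.0215)<.002))):
        m=c&(q[...,0]>lo)&(q[...,0]<lo+.02)&(d>.05)&(q[...,2]>-.03)&(q[...,2]<.12)
        if m.sum()>10: print(nm,"%.2f"%lo,m.sum(),np.percentile(q[...,2][m],[5,50,95]).round(4))
to(.513,.3465,.075,112.5)
E
```

```text
mid -0.09 555 [0.0484 0.0495 0.0507]
mid -0.07 22 [0.049  0.0501 0.0508]
wall -0.01 178 [0.0098 0.0107 0.0119]
mid 0.01 3852 [-0.0267  0.011   0.0633]
wall 0.01 1150 [0.0102 0.0229 0.0623]
mid 0.03 1537 [0.0401 0.0432 0.0635]
wall 0.03 1051 [0.0238 0.0266 0.0652]
mid 0.05 1790 [0.0432 0.0477 0.0683]
wall 0.05 1122 [0.0266 0.0295 0.0678]
mid 0.07 2098 [0.0315 0.046  0.0638]
wall 0.07 992 [0.0296 0.032  0.0691]
mid 0.09 939 [0.1027 0.1039 0.1051]
wall 0.09 308 [0.1028 0.1039 0.1051]
mid 0.11 1439 [0.1027 0.1039 0.1051]
wall 0.11 483 [0.1027 0.1039 0.1051]
t9.75 pos [0.5149 0.3454 0.1009] head 112.3 delta txyz cm [ 0.17 -0.14  2.59] F [ 0.5 -0.3 -3.7] w 0.0140 ff 25.0 twist -0.2
```

The chute still lies at its standing pitch (wall-top slope 0.14) and weighs about 3.5 N, held firmly. I rise and turn it to the ramp's heading.

Emit:
apply_moves([
  {"claw": 0.8,"tx": 0,"ty": 0,"tz": -2,"twist": 7},
  {"claw": 0.8,"tx": 0,"ty": 0,"tz": -2,"twist": 7},
  {"claw": 0.8,"tx": 0,"ty": 0,"tz": -2.5,"twist": 7},
  {"claw": 0.8,"tx": 0,"ty": 0,"tz": -2.5,"twist": 7},
  {"claw": 0.8,"tx": 0,"ty": 0,"tz": -1.5,"twist": 7},
])

```text
clock: 10.25
eef_pos: [0.5147, 0.3453, 0.2066]
orientation: [[0.224, 0.974, 0.001], [0.974, -0.224, 0.001], [0.001, 0.001, -1.0]]
wrist_force: [0.3, 0.4, -3.4]
gripper_width: 0.0137
finger_force: 25.0
```

Run:
```python
from h import *
to(*(O-.01*U+.003*N),.205,77.3)
```

```text
t10.25 pos [0.5147 0.3453 0.2066] head 77.0 delta txyz cm [-36.57  19.53   0.14] F [ 0.3  0.4 -3.4] w 0.0137 ff 25.0 twist -0.3
```

Emit:
apply_moves([
  {"claw": 0.8,"tx": -1.2,"ty": 0.7,"tz": 0,"twist": -0.3},
  {"claw": 0.8,"tx": -2.4,"ty": 1.3,"tz": 0,"twist": 0},
  {"claw": 0.8,"tx": -2.4,"ty": 1.3,"tz": 0,"twist": 0},
  {"claw": 0.8,"tx": -2.4,"ty": 1.3,"tz": 0,"twist": 0},
  {"claw": 0.8,"tx": -2.4,"ty": 1.3,"tz": 0,"twist": 0},
])

```text
clock: 10.75
eef_pos: [0.5485, 0.225, 0.2037]
orientation: [[0.211, 0.978, -0.002], [0.978, -0.211, -0.001], [-0.001, -0.001, -1.0]]
wrist_force: [0.7, 0.4, -4.3]
gripper_width: 0.014
finger_force: 25.0
```

Emit:
apply_moves([
  {"claw": 0.8,"tx": -2.4,"ty": 1.3,"tz": 0,"twist": 0},
  {"claw": 0.8,"tx": -2.4,"ty": 1.3,"tz": 0,"twist": 0},
  {"claw": 0.8,"tx": -2.4,"ty": 1.3,"tz": 0,"twist": 0},
  {"claw": 0.8,"tx": -2.4,"ty": 1.3,"tz": 0,"twist": 0},
  {"claw": 0.8,"tx": -2.4,"ty": 1.3,"tz": 0,"twist": 0},
])

```text
clock: 11.25
eef_pos: [0.5861, 0.0939, 0.2037]
orientation: [[0.211, 0.977, -0.002], [0.977, -0.211, -0.0], [-0.001, -0.002, -1.0]]
wrist_force: [-1.2, -0.0, -3.6]
gripper_width: 0.014
finger_force: 25.0
```

Emit:
apply_moves([
  {"claw": 0.8,"tx": -2.4,"ty": 1.3,"tz": 0,"twist": 0},
  {"claw": 0.8,"tx": -2.4,"ty": 1.3,"tz": 0,"twist": 0},
  {"claw": 0.8,"tx": -2.0,"ty": 1.1,"tz": 0,"twist": 0},
  {"claw": 0.8,"tx": -1.5,"ty": 0.9,"tz": 0,"twist": 0},
  {"claw": 0.8,"tx": -1.0,"ty": 0.5,"tz": 0,"twist": 0},
])

```text
clock: 11.75
eef_pos: [0.6163, -0.0076, 0.2041]
orientation: [[0.214, 0.977, -0.001], [0.977, -0.214, -0.0], [-0.0, -0.001, -1.0]]
wrist_force: [0.6, -0.4, -3.0]
gripper_width: 0.0136
finger_force: 25.0
```

Run:
```python
from h import *
to(*(O-.01*U+.003*N),.205,77.3)
r,d,P,q=tilt();np.savez("w3.npz",r=r,d=d,P=P);cv2.imwrite("pics/w3.png",r[...,::-1])
r,d,P=snap("side");cv2.imwrite("pics/s3.png",cv2.resize(r[120:360,260:580,::-1],(800,600),interpolation=cv2.INTER_CUBIC))
```

```text
t11.75 pos [ 0.6163 -0.0076  0.2041] head 77.7 delta txyz cm [-4.49  1.65 -0.09] F [ 0.6 -0.4 -3. ] w 0.0136 ff 25.0 twist 0.4
```

View pics/s3.png

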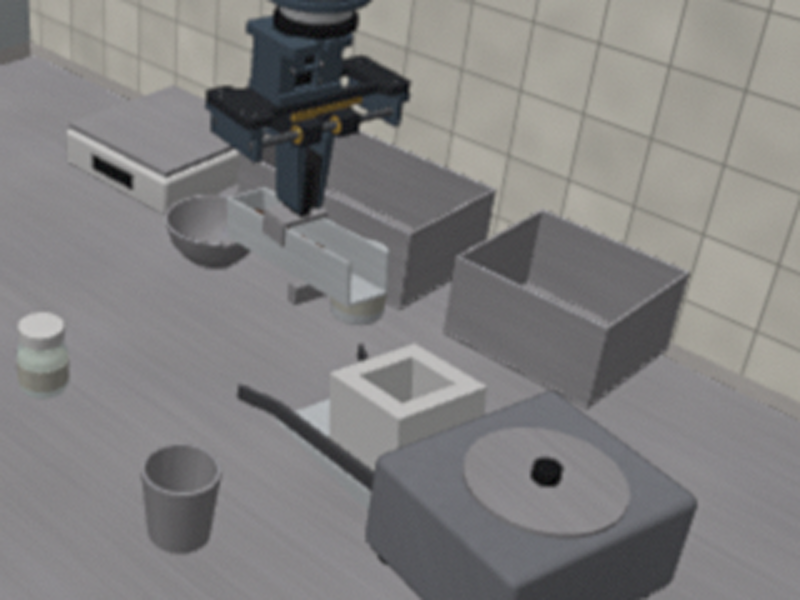

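The side view shows the chute held level-nosed (crop (310,245)), its nose heading to the bin, and the bin seated at the stop with its top corners at crop (331,378), (415,346), (486,383), (402,412). I refine the mouth centre by rays from those corners.

Run:
```python
from h import *
p=imaging.camera_params("side");K,R,t=[np.array(p[k]) for k in("K","R","t")];C=-R.T@t
n=np.array([-.14*U[0],-.14*U[1],1]);p0=np.r_[O+.1077*U,.0962]
X=[]
for c in[(331,378),(415,346),(486,383),(402,412)]:
    px=[260+c[0]/2.5,120+c[1]/2.5,1];v=R.T@np.linalg.solve(K,px)
    x=C+v*(n@(p0-C))/(n@v);X.append([(x[:2]-O)@U*1000,(x[:2]-O)@N*1000,x[2]*1000])
X=np.array(X);print(X.round(1),X.mean(0).round(1))
to(*(O+.005*U+.003*N),.205,77.3)
```

```text
[[ 69.  -54.3  90.8]
 [ 65.   47.6  90.2]
 [154.6  54.  102.8]
 [151.3 -39.3 102.3]] [110.    2.   96.5]
t11.85 pos [ 0.6164 -0.0072  0.2044] head 77.6 delta txyz cm [-6.02  1.65 -0.06] F [-0.   0.3 -4.9] w 0.0138 ff 25.0 twist 0.3
```

Emit:
apply_moves([
  {"claw": 0.8,"tx": -1.2,"ty": 0.5,"tz": 0,"twist": 0.3},
  {"claw": 0.8,"tx": -1.6,"ty": 0.5,"tz": 0,"twist": 0},
  {"claw": 0.8,"tx": -1.4,"ty": 0.4,"tz": 0,"twist": 0},
  {"claw": 0.8,"tx": -1.0,"ty": 0.2,"tz": 0,"twist": 0},
  {"claw": 0.8,"tx": -0.5,"ty": 0,"tz": 0,"twist": 0},
])

```text
clock: 12.35
eef_pos: [0.6196, -0.0664, 0.2049]
orientation: [[0.22, 0.975, 0.0], [0.975, -0.22, -0.0], [-0.0, 0.0, -1.0]]
wrist_force: [-0.2, -0.5, -3.5]
gripper_width: 0.0138
finger_force: 25.0
```

Emit:
apply_moves([
  {"claw": 0.8,"tx": 0,"ty": 0,"tz": 0.8,"twist": 0},
  {"claw": 0.8,"tx": 0,"ty": 0,"tz": 1,"twist": 0},
  {"claw": 0.8,"tx": 0,"ty": 0,"tz": 0.8,"twist": 0},
  {"claw": 0.8,"tx": 0,"ty": 0,"tz": 0.5,"twist": 0},
  {"claw": 0.8,"tx": 0,"ty": 0,"tz": 0,"twist": 0},
])

```text
clock: 12.85
eef_pos: [0.6191, -0.0646, 0.1728]
orientation: [[0.219, 0.976, -0.002], [0.976, -0.219, 0.0], [0.0, -0.002, -1.0]]
wrist_force: [0.7, -0.3, -3.0]
gripper_width: 0.0136
finger_force: 25.0
```

Emit:
apply_moves([
  {"claw": 0.8,"tx": 0,"ty": 0,"tz": 0,"twist": 0},
  {"claw": 0.8,"tx": 0,"ty": 0,"tz": 0,"twist": 0},
], force=10)

```text
clock: 13.05
eef_pos: [0.6198, -0.065, 0.1742]
orientation: [[0.219, 0.976, 0.001], [0.976, -0.219, -0.0], [0.0, 0.001, -1.0]]
wrist_force: [0.6, 0.0, -3.9]
gripper_width: 0.0139
finger_force: 10.0
```

```bash
cat >> h.py <<'E'
def pitch():
    "slope of wall tops behind the grip, minus the standing one, from the wrist camera's depth"
    r,d,P,q=tilt();x=[];z=[]
    for lo in np.arange(.028,.095,.003):
        for sg in(-1,1):
            m=(abs(sg*q[...,1]-.0215)<.0035)&(abs(q[...,0]-lo)<.0015)&(d>.05)&(q[...,2]>-.06)&(q[...,2]<.1)
            if m.sum()>12: x.append(lo);z.append(np.percentile(q[...,2][m],10))
    c=np.polyfit(x,z,1) if len(x)>6 else [np.nan]*2
    print("pitch nose-down",round(.14-np.arctan(c[0]),3),"z at grip",np.round(c[1],4),len(x))
    hsv=cv2.cvtColor(r,cv2.COLOR_RGB2HSV);m=((hsv[...,0]<12)&(hsv[...,1]>100)).astype(np.uint8)
    n,L,st,ce=cv2.connectedComponentsWithStats(m)
    print("nuts px",[(tuple(ce[k].astype(int)),int(st[k,4])) for k in range(1,n) if st[k,4]>40])
E
python3 - <<'E'
from h import *
to(*(O+.002*U+.0025*N),.173,77.3)
pitch()
E
```

```text
t13.05 pos [ 0.6198 -0.065   0.1742] head 77.3 delta txyz cm [-0.15  0.03  0.12] F [ 0.6  0.  -3.9] w 0.0139 ff 10.0 twist 0.0
pitch nose-down 0.001 z at grip 0.0183 42
nuts px [((np.int64(318), np.int64(128)), 1214), ((np.int64(304), np.int64(178)), 1036), ((np.int64(298), np.int64(225)), 935)]
```

Emit:
apply_moves([
  {"claw": 0.8,"tx": 0,"ty": 0,"tz": 0,"twist": 0},
  {"claw": 0.8,"tx": 0,"ty": 0,"tz": 0,"twist": 0},
], force=6)

```text
clock: 13.3
eef_pos: [0.6197, -0.0651, 0.1741]
orientation: [[0.22, 0.976, 0.0], [0.976, -0.22, -0.0], [0.0, 0.0, -1.0]]
wrist_force: [-0.2, -0.2, -3.7]
gripper_width: 0.0143
finger_force: 6.0
```

Run:
```python
from h import *
to(*(O+.002*U+.0025*N),.173,77.3)
pitch()
```

```text
t13.30 pos [ 0.6197 -0.0651  0.1741] head 77.3 delta txyz cm [-0.14  0.04  0.11] F [-0.2 -0.2 -3.7] w 0.0143 ff 6.0 twist 0.0
pitch nose-down 0.005 z at grip 0.0187 42
nuts px [((np.int64(318), np.int64(128)), 1215), ((np.int64(304), np.int64(178)), 1030), ((np.int64(298), np.int64(225)), 922)]
```

Emit:
apply_moves([
  {"claw": 0.8,"tx": 0,"ty": 0,"tz": 0,"twist": 0},
  {"claw": 0.8,"tx": 0,"ty": 0,"tz": 0,"twist": 0},
], force=4.5)

```text
clock: 13.55
eef_pos: [0.6196, -0.0651, 0.174]
orientation: [[0.22, 0.976, 0.0], [0.976, -0.22, -0.0], [0.0, 0.0, -1.0]]
wrist_force: [-0.1, 0.1, -4.5]
gripper_width: 0.0143
finger_force: 4.5
```

Run:
```python
from h import *
to(*(O+.002*U+.0025*N),.173,77.3)
pitch()
```

```text
t13.55 pos [ 0.6196 -0.0651  0.174 ] head 77.3 delta txyz cm [-0.14  0.05  0.1 ] F [-0.1  0.1 -4.5] w 0.0143 ff 4.5 twist 0.0
pitch nose-down 0.002 z at grip 0.0185 42
nuts px [((np.int64(318), np.int64(128)), 1218), ((np.int64(304), np.int64(178)), 1033), ((np.int64(298), np.int64(225)), 925)]
```

Emit:
apply_moves([
  {"claw": 0.8,"tx": 0,"ty": 0,"tz": 0,"twist": 0},
], force=3.3)

```text
clock: 13.7
eef_pos: [0.6196, -0.0651, 0.1739]
orientation: [[0.22, 0.976, 0.0], [0.976, -0.22, 0.0], [0.0, 0.0, -1.0]]
wrist_force: [-0.8, -0.8, -3.4]
gripper_width: 0.0138
finger_force: 3.3
```

Run:
```python
from h import *
to(*(O+.002*U+.0025*N),.173,77.3)
pitch()
```

```text
t13.70 pos [ 0.6196 -0.0651  0.1739] head 77.3 delta txyz cm [-0.14  0.05  0.09] F [-0.8 -0.8 -3.4] w 0.0138 ff 3.3 twist 0.0
pitch nose-down 0.005 z at grip 0.0186 42
nuts px [((np.int64(318), np.int64(128)), 1201), ((np.int64(304), np.int64(178)), 1025), ((np.int64(298), np.int64(225)), 925)]
```

Friction holds the fin even at 3 N, so the chute must be turned about the pinch by contact. Coming in diagonally at 45°, I can bring the front foot's face against the bin's near corner, with the bin backed by the stop. That turns the chute nose-down with its lip ending about over the mouth's centre. First I back off and turn.

Emit:
apply_moves([
  {"claw": 0.8,"tx": 0,"ty": 0,"tz": 0,"twist": 0},
  {"claw": 0.8,"tx": 0,"ty": 0,"tz": -1.5,"twist": 0},
  {"claw": 0.8,"tx": 0,"ty": 0,"tz": -2,"twist": 0},
  {"claw": 0.8,"tx": 1,"ty": 0,"tz": 0,"twist": 0},
  {"claw": 0.8,"tx": 2,"ty": 0,"tz": 0,"twist": 0},
], force=25)

```text
clock: 14.25
eef_pos: [0.6264, -0.036, 0.2088]
orientation: [[0.221, 0.975, 0.001], [0.975, -0.221, -0.0], [-0.0, 0.001, -1.0]]
wrist_force: [-0.6, 0.0, -4.7]
gripper_width: 0.0139
finger_force: 25.0
```

Emit:
apply_moves([
  {"claw": 0.8,"tx": 2.5,"ty": 0,"tz": 0,"twist": -3},
  {"claw": 0.8,"tx": 2,"ty": 0,"tz": 0,"twist": -7},
  {"claw": 0.8,"tx": 0,"ty": 0,"tz": 0,"twist": -8},
  {"claw": 0.8,"tx": 0,"ty": 0,"tz": 0,"twist": -8},
  {"claw": 0.8,"tx": 0,"ty": 0,"tz": 0,"twist": -8},
])

```text
clock: 14.75
eef_pos: [0.6348, 0.0094, 0.2078]
orientation: [[-0.37, 0.929, -0.001], [0.929, 0.37, 0.0], [0.001, -0.001, -1.0]]
wrist_force: [0.5, -0.3, -3.9]
gripper_width: 0.014
finger_force: 25.0
```

Emit:
apply_moves([
  {"claw": 0.8,"tx": 0,"ty": 0,"tz": 0,"twist": -8},
  {"claw": 0.8,"tx": 0,"ty": 0,"tz": 0,"twist": -3},
])

```text
clock: 14.95
eef_pos: [0.6347, 0.0091, 0.2078]
orientation: [[-0.54, 0.842, -0.001], [0.842, 0.54, 0.0], [0.001, -0.001, -1.0]]
wrist_force: [-0.1, -0.7, -2.8]
gripper_width: 0.0137
finger_force: 25.0
```

```bash
cat >> h.py <<'E'
V=np.array([np.cos(np.radians(-57.7)),np.sin(np.radians(-57.7))]);CR=O+.060*U-.0475*N
E
python3 - <<'E'
from h import *
to(*(CR-.076*V),.195,122.3); pitch()
E
```

```text
t14.95 pos [0.6347 0.0091 0.2078] head 122.7 delta txyz cm [  1.52 -12.93   1.29] F [-0.1 -0.7 -2.8] w 0.0137 ff 25.0 twist 0.4
pitch nose-down 0.002 z at grip 0.0183 42
nuts px [((np.int64(326), np.int64(125)), 1341), ((np.int64(310), np.int64(174)), 1170), ((np.int64(315), np.int64(223)), 1175)]
```

Emit:
apply_moves([
  {"claw": 0.8,"tx": 0.5,"ty": -1.5,"tz": 0,"twist": 0.4},
  {"claw": 0.8,"tx": 0.5,"ty": -3,"tz": 0,"twist": 0},
  {"claw": 0.8,"tx": 0.5,"ty": -3.2,"tz": 0,"twist": 0},
  {"claw": 0.8,"tx": 0,"ty": -3.2,"tz": 0,"twist": 0},
  {"claw": 0.8,"tx": 0,"ty": -2,"tz": 0,"twist": 0},
])

```text
clock: 15.5
eef_pos: [0.5155, -0.0473, 0.2082]
orientation: [[-0.527, 0.85, -0.001], [0.85, 0.527, 0.0], [0.001, -0.001, -1.0]]
wrist_force: [1.0, -0.1, -3.8]
gripper_width: 0.0137
finger_force: 25.0
```

Emit:
apply_moves([
  {"claw": 0.8,"tx": 0,"ty": 0,"tz": 1,"twist": 0},
  {"claw": 0.8,"tx": 0,"ty": 0,"tz": 1.5,"twist": 0},
  {"claw": 0.8,"tx": 0,"ty": 0,"tz": 1.5,"twist": 0},
  {"claw": 0.8,"tx": 0,"ty": 0,"tz": 1.0,"twist": 0},
  {"claw": 0.8,"tx": 0,"ty": 0,"tz": 0,"twist": 0},
])

```text
clock: 16.0
eef_pos: [0.5171, -0.0467, 0.1573]
orientation: [[-0.528, 0.849, -0.002], [0.849, 0.528, 0.001], [0.002, -0.002, -1.0]]
wrist_force: [0.0, -0.3, -4.2]
gripper_width: 0.0139
finger_force: 25.0
```

Run:
```python
from h import *
to(*(CR-.056*V),.157,122.3); pitch()
r,d,P=snap("side");cv2.imwrite("pics/s4.png",cv2.resize(r[160:340,320:560,::-1],(800,600),interpolation=cv2.INTER_CUBIC))
```

```text
t16.00 pos [ 0.5171 -0.0467  0.1573] head 121.9 delta txyz cm [-2.13 -0.    0.03] F [ 0.  -0.3 -4.2] w 0.0139 ff 25.0 twist -0.4
pitch nose-down 0.002 z at grip 0.0176 42
nuts px [((np.int64(320), np.int64(125)), 1289), ((np.int64(299), np.int64(172)), 1119), ((np.int64(304), np.int64(222)), 1198)]
```

View pics/s4.png

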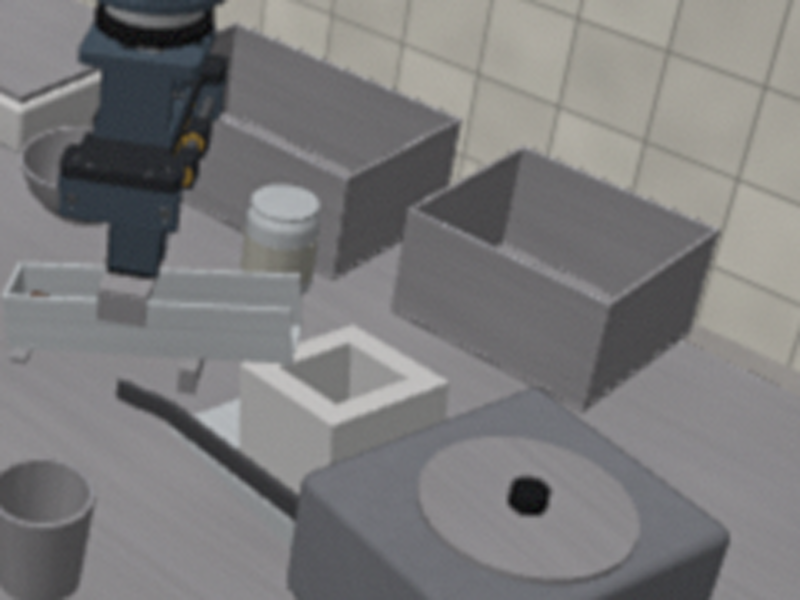

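The view shows the front foot (crop (190,378)) just short of the bin's near corner (crop (243,368)), and the nose aimed over the mouth. I loosen to 7 N and advance to contact.

Emit:
apply_moves([
  {"claw": 0.8,"tx": -0.8,"ty": 0,"tz": 0,"twist": -0.4},
  {"claw": 0.8,"tx": -0.8,"ty": 0,"tz": 0,"twist": 0},
  {"claw": 0.8,"tx": -0.5,"ty": 0,"tz": 0,"twist": 0},
  {"claw": 0.8,"tx": -0.4,"ty": 0,"tz": 0,"twist": 0},
  {"claw": 0.8,"tx": 0,"ty": 0,"tz": 0,"twist": 0},
], force=7)

```text
clock: 16.6
eef_pos: [0.5313, -0.069, 0.159]
orientation: [[-0.534, 0.845, 0.0], [0.845, 0.534, -0.0], [-0.0, 0.0, -1.0]]
wrist_force: [-0.1, 0.5, -4.1]
gripper_width: 0.0138
finger_force: 7.0
```

Run:
```python
from h import *
to(*(CR-.0413*V),.164,122.3); pitch()
```

```text
t16.60 pos [ 0.5313 -0.069   0.159 ] head 122.3 delta txyz cm [-0.96 -0.02 -0.5 ] F [-0.1  0.5 -4.1] w 0.0138 ff 7.0 twist -0.0
pitch nose-down 0.01 z at grip 0.0183 42
nuts px [((np.int64(320), np.int64(124)), 1308), ((np.int64(298), np.int64(171)), 1109), ((np.int64(304), np.int64(221)), 1206)]
```

Emit:
apply_moves([
  {"claw": 0.8,"tx": -0.4,"ty": 0,"tz": 0.2,"twist": 0},
  {"claw": 0.8,"tx": -0.4,"ty": 0,"tz": 0,"twist": 0},
])

```text
clock: 16.85
eef_pos: [0.535, -0.075, 0.1567]
orientation: [[-0.535, 0.845, -0.001], [0.845, 0.535, 0.0], [0.001, -0.0, -1.0]]
wrist_force: [-1.5, 2.1, -1.9]
gripper_width: 0.0143
finger_force: 7.0
```

Run:
```python
from h import *
to(*(CR-.0413*V),.164,122.3); pitch()
```

```text
t16.85 pos [ 0.535  -0.075   0.1567] head 122.3 delta txyz cm [-0.25 -0.01 -0.73] F [-1.5  2.1 -1.9] w 0.0143 ff 7.0 twist 0.0
pitch nose-down 0.072 z at grip 0.0182 44
nuts px [((np.int64(320), np.int64(112)), 1298), ((np.int64(298), np.int64(160)), 1117), ((np.int64(303), np.int64(213)), 1254)]
```

It pivots as planned (2.6 N of contact). I continue the arc.

Emit:
apply_moves([
  {"claw": 0.8,"tx": -0.8,"ty": 0,"tz": -0.4,"twist": 0},
  {"claw": 0.8,"tx": -0.8,"ty": 0,"tz": -0.3,"twist": 0},
  {"claw": 0.8,"tx": -0.8,"ty": 0,"tz": -0.2,"twist": 0},
  {"claw": 0.8,"tx": -0.8,"ty": 0,"tz": -0.2,"twist": 0},
  {"claw": 0.8,"tx": -0.3,"ty": 0,"tz": 0,"twist": 0},
])

```text
clock: 17.4
eef_pos: [0.5551, -0.1055, 0.1691]
orientation: [[-0.534, 0.845, 0.002], [0.845, 0.534, 0.0], [-0.001, 0.002, -1.0]]
wrist_force: [-2.9, 7.0, 6.4]
gripper_width: 0.014
finger_force: 7.0
```

Run:
```python
from h import *
to(*(CR-.0413*V),.164,122.3); pitch()
```

```text
t17.40 pos [ 0.5551 -0.1055  0.1691] head 122.3 delta txyz cm [ 3.4  -0.08  0.5 ] F [-2.9  7.   6.4] w 0.0140 ff 7.0 twist -0.0
pitch nose-down 0.191 z at grip 0.0067 46
nuts px [((np.int64(319), np.int64(141)), 1486), ((np.int64(301), np.int64(185)), 1322)]
```

Run:
```python
from h import *
r,d,P=snap("side");w,dw,Pw=snap("wrist");t,dt,Pt=snap("top")
A=cv2.resize(r[170:320,330:530],(500,375),interpolation=cv2.INTER_CUBIC)
B=cv2.resize(w,(300,225));C=cv2.resize(t[130:250,360:480],(300,300),interpolation=cv2.INTER_CUBIC)
im=np.zeros((530,800,3),np.uint8);im[:375,:500]=A;im[:225,500:]=B;im[230:530,500:]=C
cv2.imwrite("pics/m1.png",im[...,::-1])
np.savez("m1.npz",r=r,P=P,w=w,Pw=Pw)
pitch()
```

```text
pitch nose-down 0.186 z at grip 0.0065 46
nuts px [((np.int64(310), np.int64(375)), 654)]
```

View pics/m1.png

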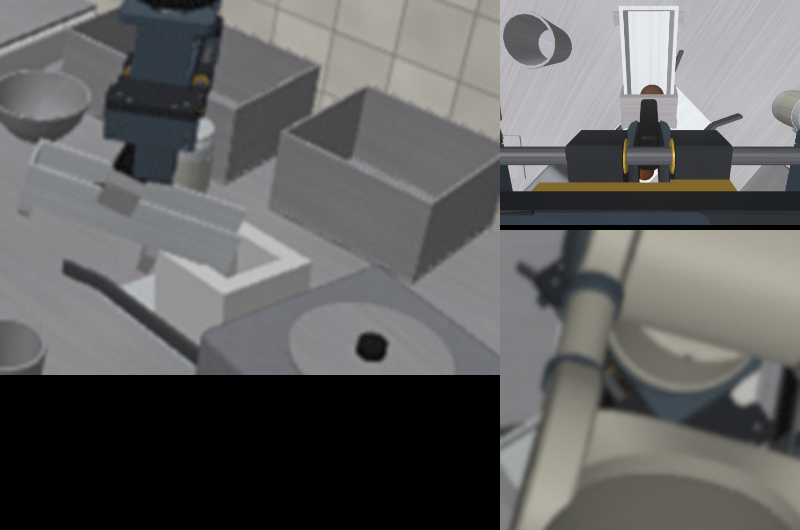

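The picture shows the nose down inside the mouth (crop (235,265)) and the foot against the near corner (148,255). In the wrist view the back of the chute is already empty and the nuts are rolling forward. I hold still and let them run.

Emit:
apply_moves([
  {"claw": 0.8,"tx": 0,"ty": 0,"tz": 0,"twist": 0},
  {"claw": 0.8,"tx": 0,"ty": 0,"tz": 0,"twist": 0},
  {"claw": 0.8,"tx": 0,"ty": 0,"tz": 0,"twist": 0},
  {"claw": 0.8,"tx": 0,"ty": 0,"tz": 0,"twist": 0},
  {"claw": 0.8,"tx": 0,"ty": 0,"tz": 0,"twist": 0},
])

```text
clock: 18.15
eef_pos: [0.5546, -0.1049, 0.1685]
orientation: [[-0.535, 0.845, 0.001], [0.845, 0.535, -0.0], [-0.001, 0.001, -1.0]]
wrist_force: [-0.8, 3.6, 6.4]
gripper_width: 0.014
finger_force: 7.0
```

```bash
cat >> h.py <<'E'
def nuts(name):
    r,d,P=snap(name);hsv=cv2.cvtColor(r,cv2.COLOR_RGB2HSV);m=((hsv[...,0]<14)&(hsv[...,1]>90)&(r[...,0]>40)).astype(np.uint8)
    n,L,st,ce=cv2.connectedComponentsWithStats(m)
    print(name,[(ce[k].astype(int).tolist(),int(st[k,4]),np.median(P[L==k],0).round(3).tolist()) for k in range(1,n) if st[k,4]>8])
E
python3 - <<'E'
from h import *
pitch();nuts("side");nuts("wrist")
to(*(CR-.0*V),.164,122.3)
E
```

```text
pitch nose-down 0.183 z at grip 0.0064 46
nuts px [((np.int64(327), np.int64(371)), 344)]
side [([184, 259], 503, [0.237, 0.276, 0.063]), ([551, 425], 117, [0.495, -0.556, 0.02]), ([469, 452], 70, [0.331, -0.49, 0.019])]
wrist [([327, 371], 366, [0.623, -0.198, 0.044])]
t18.30 pos [ 0.5546 -0.1049  0.1685] head 122.3 delta txyz cm [-0.8  -0.07  0.45] F [-0.1  4.   6.3] w 0.0144 ff 7.0 twist 0.0
```

Emit:
apply_moves([
  {"claw": 0.8,"tx": -0.4,"ty": 0,"tz": -0.5,"twist": 0},
  {"claw": 0.8,"tx": -0.6,"ty": 0,"tz": -0.5,"twist": 0},
  {"claw": 0.8,"tx": -0.4,"ty": 0,"tz": -0.2,"twist": 0},
  {"claw": 0.8,"tx": 0,"ty": 0,"tz": 0,"twist": 0},
  {"claw": 0.8,"tx": 0,"ty": 0,"tz": 0,"twist": 0},
])

```text
clock: 18.8
eef_pos: [0.5614, -0.1168, 0.1798]
orientation: [[-0.534, 0.845, -0.0], [0.845, 0.534, -0.0], [0.0, -0.0, -1.0]]
wrist_force: [0.6, 0.1, -3.6]
gripper_width: 0.0141
finger_force: 7.0
```

Run:
```python
from h import *
pitch();nuts("side");nuts("wrist")
to(*(CR-.0*V),.164,122.3)
```

```text
pitch nose-down 0.205 z at grip 0.0066 46
nuts px []
side [([184, 258], 492, [0.237, 0.276, 0.066]), ([517, 405], 23, [0.491, -0.49, 0.019]), ([532, 411], 10, [0.494, -0.517, 0.02]), ([549, 422], 30, [0.495, -0.55, 0.019]), ([482, 440], 43, [0.369, -0.49, 0.02]), ([592, 450], 68, [0.495, -0.624, 0.02]), ([455, 467], 32, [0.294, -0.49, 0.02])]
wrist []
t18.95 pos [ 0.5612 -0.1165  0.1797] head 122.3 delta txyz cm [ 0.53 -0.01  1.57] F [-0.5  0.1 -2.3] w 0.0140 ff 7.0 twist 0.0
```

Emit:
apply_moves([
  {"claw": 0.8,"tx": 0.3,"ty": 0,"tz": -0.8,"twist": 0},
  {"claw": 0.8,"tx": 0.3,"ty": 0,"tz": -1,"twist": 0},
  {"claw": 0.8,"tx": 0.4,"ty": 0,"tz": -1,"twist": 0},
  {"claw": 0.8,"tx": 0,"ty": 0,"tz": -0.5,"twist": 0},
  {"claw": 0.8,"tx": 0,"ty": 0,"tz": 0,"twist": 0},
], force=15)

```text
clock: 19.45
eef_pos: [0.5566, -0.1081, 0.2141]
orientation: [[-0.535, 0.845, 0.002], [0.845, 0.535, -0.001], [-0.002, 0.001, -1.0]]
wrist_force: [0.4, -0.9, -3.6]
gripper_width: 0.0139
finger_force: 15.0
```

Run:
```python
from h import *
pitch();nuts("wrist")
f=[]
for i in range(12):
    r,d=imaging.snapshot("side");f.append(readout.state()["wrist_force"][2])
print(np.mean(f),np.std(f))
nuts("side")
cv2.imwrite("pics/s5.png",cv2.resize(r[150:330,320:560,::-1],(800,600),interpolation=cv2.INTER_CUBIC))
to(*(CR-.10*V),.21,122.3)
```

```text
pitch nose-down 0.207 z at grip 0.0073 46
nuts px []
wrist []
-3.402741221182659 0.4813161917628722
side [([184, 258], 486, [0.238, 0.277, 0.068]), ([180, 277], 19, [0.2, 0.246, 0.038]), ([515, 408], 30, [0.48, -0.49, 0.019]), ([543, 417], 33, [0.496, -0.537, 0.019]), ([481, 440], 38, [0.37, -0.49, 0.02]), ([581, 443], 58, [0.495, -0.606, 0.019]), ([455, 467], 27, [0.298, -0.49, 0.019])]
t20.20 pos [ 0.5561 -0.1081  0.2129] head 122.3 delta txyz cm [ 9.55 -0.02  0.29] F [ 0.2  0.5 -2.3] w 0.0137 ff 15.0 twist 0.0
```

The chute weighs about 3.4 N now and no nut shows in it or on the table. I carry it back to its old spot.

Emit:
apply_moves([
  {"claw": 0.8,"tx": 1.5,"ty": 0,"tz": 0,"twist": 0},
  {"claw": 0.8,"tx": 3,"ty": 1,"tz": 0,"twist": 0},
  {"claw": 0.8,"tx": 3.5,"ty": 2,"tz": 0,"twist": -2},
  {"claw": 0.8,"tx": 3.5,"ty": 2,"tz": 0,"twist": 0},
  {"claw": 0.8,"tx": 3.5,"ty": 2,"tz": 0,"twist": 0},
], force=25)

```text
clock: 20.7
eef_pos: [0.5312, 0.0578, 0.213]
orientation: [[-0.564, 0.826, -0.0], [0.826, 0.564, 0.0], [0.0, 0.0, -1.0]]
wrist_force: [0.0, 0.6, -3.1]
gripper_width: 0.0138
finger_force: 25.0
```

Emit:
apply_moves([
  {"claw": 0.8,"tx": 3.5,"ty": 2,"tz": 0,"twist": 2},
  {"claw": 0.8,"tx": 3.5,"ty": 2,"tz": 0,"twist": 2},
  {"claw": 0.8,"tx": 3.5,"ty": 2,"tz": 0,"twist": 2},
  {"claw": 0.8,"tx": 3.5,"ty": 2,"tz": 0,"twist": 2},
  {"claw": 0.8,"tx": 3.5,"ty": 1.5,"tz": 0,"twist": 2},
])

```text
clock: 21.2
eef_pos: [0.5248, 0.2572, 0.213]
orientation: [[-0.411, 0.912, 0.0], [0.912, 0.411, 0.0], [0.0, 0.0, -1.0]]
wrist_force: [1.6, 0.0, -3.3]
gripper_width: 0.0137
finger_force: 25.0
```

Run:
```python
from h import *
to(.5135,.3465,.10,112.4)
r,d,P=snap("top");np.savez("top2.npz",r=r,P=P)
cv2.imwrite("pics/t2.png",cv2.resize(r[120:240,300:480,::-1],(800,533),interpolation=cv2.INTER_CUBIC))
hsv=cv2.cvtColor(r,cv2.COLOR_RGB2HSV);m=((hsv[...,0]<14)&(hsv[...,1]>90)&(r[...,0]>40)).astype(np.uint8)
n,L,st,ce=cv2.connectedComponentsWithStats(m)
for k in range(1,n):
    if st[k,4]>8: print(ce[k].round(),st[k],np.median(P[L==k],0).round(3))
```

```text
t21.20 pos [0.5248 0.2572 0.213 ] head 114.3 delta txyz cm [ 8.61  2.64 11.3 ] F [ 1.6  0.  -3.3] w 0.0137 ff 25.0 twist 1.9
[439. 172.] [429 167  21  12 140] [ 0.629 -0.183  0.047]
[425. 178.] [424 176   3   6  10] [ 0.619 -0.155  0.04 ]
[423. 189.] [422 187   3   5  10] [ 0.595 -0.151  0.039]
[612. 233.] [599 233  26   3  34] [ 0.499 -0.544  0.021]
[630. 233.] [626 233  10   1  10] [ 0.499 -0.583  0.02 ]
[586. 240.] [585 236   4  10  16] [ 0.485 -0.49   0.014]
[588. 264.] [587 261   3   6  10] [ 0.436 -0.49   0.013]
[589. 275.] [588 270   4  11  22] [ 0.414 -0.49   0.015]
[589. 289.] [589 287   2   6   9] [ 0.384 -0.49   0.013]
[591. 304.] [590 301   3   9  11] [ 0.353 -0.49   0.012]
[592. 327.] [592 322   3  11  12] [ 0.307 -0.49   0.013]
[595. 356.] [594 349   4  15  21] [ 0.247 -0.49   0.017]
[600. 367.] [595 365  11   4  18] [ 0.226 -0.496  0.02 ]
[629. 367.] [617 365  23   3  30] [ 0.225 -0.556  0.019]
```

Emit:
apply_moves([
  {"claw": 0.8,"tx": 3,"ty": 1,"tz": 0,"twist": 1.9},
  {"claw": 0.8,"tx": 3.3,"ty": 1,"tz": 1.5,"twist": 0},
  {"claw": 0.8,"tx": 2.2,"ty": 0.5,"tz": 2.5,"twist": 0},
  {"claw": 0.8,"tx": 0,"ty": 0,"tz": 3,"twist": 0},
  {"claw": 0.8,"tx": 0,"ty": 0,"tz": 3,"twist": 0},
])

```text
clock: 21.75
eef_pos: [0.5143, 0.3441, 0.112]
orientation: [[-0.383, 0.924, 0.0], [0.924, 0.383, 0.0], [0.0, 0.0, -1.0]]
wrist_force: [0.7, -1.0, -4.1]
gripper_width: 0.0139
finger_force: 25.0
```

Emit:
apply_moves([
  {"claw": 0.8,"tx": 0,"ty": 0,"tz": 1,"twist": 0},
  {"claw": 0.8,"tx": 0,"ty": 0,"tz": 0.8,"twist": 0},
  {"claw": 0.8,"tx": 0,"ty": 0,"tz": 0,"twist": 0},
], force=10)

```text
clock: 22.05
eef_pos: [0.5153, 0.343, 0.095]
orientation: [[-0.381, 0.924, -0.0], [0.924, 0.381, -0.0], [0.0, -0.0, -1.0]]
wrist_force: [0.2, -0.2, -3.3]
gripper_width: 0.0141
finger_force: 10.0
```

Run:
```python
from h import *
to(.5135,.3465,.067,112.4);pitch()
```

```text
t22.05 pos [0.5153 0.343  0.095 ] head 112.4 delta txyz cm [ 0.4  -0.03  2.8 ] F [ 0.2 -0.2 -3.3] w 0.0141 ff 10.0 twist 0.0
pitch nose-down 0.21 z at grip 0.006 46
nuts px []
```

Emit:
apply_moves([
  {"claw": 0.8,"tx": 0,"ty": 0,"tz": 0.8,"twist": 0},
  {"claw": 0.8,"tx": 0,"ty": 0,"tz": 0.6,"twist": 0},
  {"claw": 0.8,"tx": 0,"ty": 0,"tz": 0.5,"twist": 0},
  {"claw": 0.8,"tx": 0,"ty": 0,"tz": 0.3,"twist": 0},
  {"claw": 0.8,"tx": 0,"ty": 0,"tz": 0,"twist": 0},
], force=5)

```text
clock: 22.6
eef_pos: [0.5165, 0.3456, 0.0766]
orientation: [[-0.381, 0.925, 0.004], [0.925, 0.381, 0.005], [0.003, 0.006, -1.0]]
wrist_force: [-13.0, 8.0, 47.3]
gripper_width: 0.0145
finger_force: 34.6
```

Run:
```python
from h import *
to(.5135,.3465,.067,112.4);pitch()
```

```text
t22.60 pos [0.5165 0.3456 0.0766] head 112.4 delta txyz cm [ 0.2  -0.25  0.96] F [-13.    8.   47.3] w 0.0145 ff 34.6 twist 0.0
pitch nose-down 0.153 z at grip -0.0029 46
nuts px []
```

The fingertips are jammed on the bridge (47 N). I ease up and let the chute settle by opening slightly.

Emit:
apply_moves([
  {"claw": 0.8,"tx": 0,"ty": 0,"tz": -0.3,"twist": 0},
  {"claw": 0.8,"tx": 0,"ty": 0,"tz": -0.3,"twist": 0},
  {"claw": 0.8,"tx": 0,"ty": 0,"tz": 0,"twist": 0},
], force=3)

```text
clock: 22.95
eef_pos: [0.5155, 0.343, 0.0792]
orientation: [[-0.381, 0.924, 0.001], [0.924, 0.381, 0.0], [-0.0, 0.001, -1.0]]
wrist_force: [0.4, 0.6, -3.5]
gripper_width: 0.0143
finger_force: 3.0
```

Run:
```python
from h import *
to(.5135,.3465,.067,112.4);pitch()
```

```text
t22.95 pos [0.5155 0.343  0.0792] head 112.4 delta txyz cm [ 0.41 -0.05  1.22] F [ 0.4  0.6 -3.5] w 0.0143 ff 3.0 twist 0.0
pitch nose-down 0.1 z at grip 0.0008 46
nuts px []
```

Emit:
apply_moves([
  {"claw": 0.8,"tx": 0,"ty": 0,"tz": 0.2,"twist": 0},
  {"claw": 0.8,"tx": 0,"ty": 0,"tz": 0.1,"twist": 0},
])

```text
clock: 23.2
eef_pos: [0.5155, 0.3432, 0.0759]
orientation: [[-0.381, 0.925, 0.0], [0.925, 0.381, 0.001], [0.0, 0.0, -1.0]]
wrist_force: [-3.3, 4.3, 12.7]
gripper_width: 0.0141
finger_force: 6.8
```

Run:
```python
from h import *
to(.5135,.3465,.067,112.4);pitch()
```

```text
t23.20 pos [0.5155 0.3432 0.0759] head 112.4 delta txyz cm [ 0.38 -0.06  0.89] F [-3.3  4.3 12.7] w 0.0141 ff 6.8 twist 0.0
pitch nose-down 0.063 z at grip -0.0026 46
nuts px []
```

Emit:
apply_moves([
  {"claw": 0.8,"tx": 0,"ty": 0,"tz": 0.2,"twist": 0},
  {"claw": 0.8,"tx": 0,"ty": 0,"tz": 0,"twist": 0},
  {"claw": 2.5,"tx": 0,"ty": 0,"tz": -0.4,"twist": 0},
  {"claw": 4,"tx": 0,"ty": 0,"tz": 0,"twist": 0},
  {"claw": 5,"tx": 0,"ty": 0,"tz": 0,"twist": 0},
])

```text
clock: 23.75
eef_pos: [0.5154, 0.3428, 0.0776]
orientation: [[-0.381, 0.924, -0.0], [0.924, 0.381, -0.0], [-0.0, -0.0, -1.0]]
wrist_force: [-0.0, -0.1, 0.1]
gripper_width: 0.0352
finger_force: 0.0
```

Run:
```python
from h import *
to(.5135,.3465,.067,112.4);pitch()
```

```text
t23.75 pos [0.5154 0.3428 0.0776] head 112.4 delta txyz cm [ 0.41 -0.03  1.06] F [-0.  -0.1  0.1] w 0.0352 ff 0.0 twist 0.0
pitch nose-down -0.186 z at grip -0.0019 46
nuts px []
```

Emit:
apply_moves([
  {"claw": 5,"tx": 0,"ty": 0,"tz": 0,"twist": 0},
  {"claw": 5,"tx": 0,"ty": 0,"tz": 0,"twist": 0},
  {"claw": 5,"tx": 0,"ty": 0,"tz": 0,"twist": 0},
])

```text
clock: 24.1
eef_pos: [0.5153, 0.3429, 0.0778]
orientation: [[-0.381, 0.924, -0.0], [0.924, 0.381, -0.0], [-0.0, -0.0, -1.0]]
wrist_force: [-1.0, 0.5, 0.7]
gripper_width: 0.0501
finger_force: 0.0
```

Run:
```python
from h import *
to(.5135,.3465,.067,112.4);pitch()
r,d,P=snap("wrist");t=snap("side")[0]
im=np.zeros((600,800,3),np.uint8);im[:300,:400]=cv2.resize(r,(400,300));im[300:,:400]=cv2.resize(t[180:255,210:310],(400,300),interpolation=cv2.INTER_CUBIC)
cv2.imwrite("pics/m2.png",im[...,::-1]);nuts("top")
```

```text
t24.10 pos [0.5153 0.3429 0.0778] head 112.4 delta txyz cm [ 0.4  -0.03  1.08] F [-1.   0.5  0.7] w 0.0501 ff 0.0 twist 0.0
pitch nose-down -0.187 z at grip -0.0018 46
nuts px []
top [([438, 172], 140, [0.629, -0.184, 0.047]), ([425, 178], 12, [0.618, -0.156, 0.04]), ([423, 189], 10, [0.595, -0.151, 0.041]), ([606, 233], 24, [0.499, -0.532, 0.021]), ([586, 248], 11, [0.467, -0.49, 0.015]), ([587, 263], 11, [0.437, -0.491, 0.012]), ([589, 277], 16, [0.408, -0.491, 0.014]), ([591, 316], 9, [0.326, -0.49, 0.012]), ([593, 340], 12, [0.278, -0.49, 0.012]), ([594, 356], 11, [0.247, -0.491, 0.013]), ([630, 366], 32, [0.225, -0.562, 0.021]), ([602, 367], 13, [0.224, -0.498, 0.021])]
```

Run:
```python
from h import *
w=snap("wrist")[0];s=snap("side")[0];t=snap("top")[0]
im=np.zeros((600,800,3),np.uint8)
im[:300,:400]=cv2.resize(w[0:360,80:560],(400,300),interpolation=cv2.INTER_AREA)
im[300:,:400]=cv2.resize(s[165:255,200:320],(400,300),interpolation=cv2.INTER_CUBIC)
im[:300,400:]=cv2.resize(t[180:270,120:240],(400,300),interpolation=cv2.INTER_CUBIC)
im[300:,400:]=cv2.resize(t[150:217,385:475],(400,300),interpolation=cv2.INTER_CUBIC)
cv2.imwrite("pics/m3.png",im[...,::-1])
```

```text
(no output)
```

View pics/m3.png

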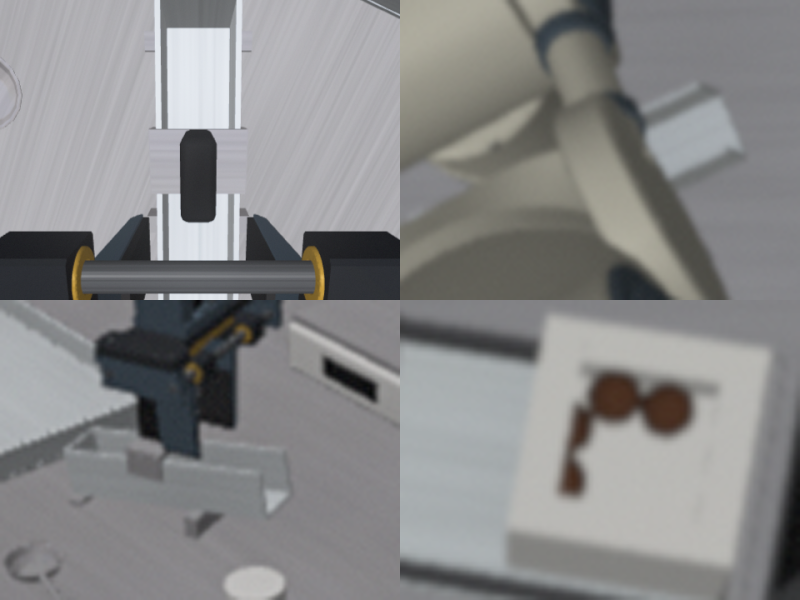

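The montage shows the chute at its spot, empty, with its fin (198,175) now clear behind the fingers. Since the bridge fell inside my pitch fit, that reading is spoiled. The bin shows two full nuts and parts of others under its lid. I open wider, rise and measure properly.

Emit:
apply_moves([
  {"claw": 7,"tx": 0,"ty": 0,"tz": 0,"twist": 0},
  {"claw": 7,"tx": 0,"ty": 0,"tz": -2,"twist": 0},
  {"claw": 7,"tx": 0,"ty": 0,"tz": -4,"twist": 0},
  {"claw": 7,"tx": 0,"ty": 0,"tz": -4.5,"twist": 0},
  {"claw": 7,"tx": -4,"ty": 0,"tz": 0,"twist": 0},
])

```text
clock: 24.95
eef_pos: [0.5323, 0.3099, 0.1888]
orientation: [[-0.385, 0.923, 0.008], [0.923, 0.385, 0.005], [0.001, 0.009, -1.0]]
wrist_force: [1.4, -0.7, -0.3]
gripper_width: 0.0701
finger_force: 0.0
```

Emit:
apply_moves([
  {"claw": 7,"tx": -4,"ty": 0,"tz": 0,"twist": 0},
  {"claw": 7,"tx": -4,"ty": 0,"tz": 0,"twist": 0},
  {"claw": 7,"tx": -3,"ty": 0,"tz": 0,"twist": 0},
  {"claw": 7,"tx": 0,"ty": 0,"tz": 0,"twist": 0},
])

```text
clock: 25.35
eef_pos: [0.5739, 0.2011, 0.183]
orientation: [[-0.378, 0.926, 0.001], [0.926, 0.378, -0.001], [-0.001, 0.0, -1.0]]
wrist_force: [-0.2, -0.3, -0.3]
gripper_width: 0.0701
finger_force: 0.0
```

Run:
```python
from h import *
to(.5135,.3465,.2,112.4)
r,d,P=snap("wrist","w9.png");np.savez("w9.npz",r=r,d=d,P=P)
m=(P[...,2]>.1)&(P[...,2]<.13)&(d>0)&(r.max(-1)<90)
n,L,st,ce=cv2.connectedComponentsWithStats(m.astype(np.uint8))
for k in range(1,n):
    if st[k,4]>150:
        q=P[L==k];R=cv2.minAreaRect((q[:,:2]*1000).astype(np.float32));print(st[k],R,np.percentile(q[:,2],[5,50,95]).round(4))
        if q[:,1].mean()>.25: c=np.array(R[0])/1000
h=np.radians(112.4);X=np.array([np.cos(h),np.sin(h)]);Y=np.array([X[1],-X[0]])
e=(P[...,:2]-c);x=e@X;y=e@Y
for lo in np.arange(-.13,.1,.02):
    o=[]
    for c_ in(abs(y)<.012,(abs(abs(y)-.0215)<.003)):
        mm=c_&(abs(x-lo)<.004)&(d>0)&(P[...,2]<.13);o.append(np.percentile(P[...,2][mm],[10,50,90]).round(4) if mm.sum()>10 else None)
    print("%.2f"%lo,*o)
nuts("wrist")
```

```text
t25.35 pos [0.5739 0.2011 0.183 ] head 112.2 delta txyz cm [15.74 -0.09 -1.72] F [-0.2 -0.3 -0.3] w 0.0701 ff 0.0 twist -0.2Traceback (most recent call last):
  File "<stdin>", line 11, in <module>
NameError: name 'c' is not defined. Did you mean: 'ce'?
```

Run:
```python
from h import *
z=np.load("w9.npz");r,d,P=z["r"],z["d"],z["P"]
m=(P[...,2]>.03)&(P[...,2]<.14)&(d>0)&(P[...,1]>.25)
n,L,st,ce=cv2.connectedComponentsWithStats(m.astype(np.uint8))
for k in range(1,n):
    if st[k,4]>150:
        q=P[L==k];print(st[k],cv2.minAreaRect((q[:,:2]*1000).astype(np.float32)),np.percentile(q[:,2],[1,5,50,95,99]).round(4))
t,dt,Pt=snap("top");np.savez("top3.npz",r=t,P=Pt)
w=np.zeros((480,640),bool);w[180:275,120:260]=1
for lo,hi in((.1,.13),(.06,.1),(.03,.1)):
    m=w&(Pt[...,2]>lo)&(Pt[...,2]<hi)
    n,L,st,ce=cv2.connectedComponentsWithStats(m.astype(np.uint8))
    for k in range(1,n):
        if st[k,4]>40:
            q=Pt[L==k];R=cv2.minAreaRect((q[:,:2]*1000).astype(np.float32));print("top",lo,st[k],np.round(R[0],1),np.round(R[1],1),round(R[2],1),np.percentile(q[:,2],[5,50,95]).round(4))
```

```text
[ 280    0   74  120 3412] ((528.4741821289062, 311.1851806640625), (46.18711853027344, 79.59425354003906), 22.407245635986328) [0.0301 0.0303 0.0419 0.0707 0.0721]
[ 594   74   46  114 2678] ((754.8491821289062, 347.277099609375), (34.70814895629883, 82.96208953857422), 32.44633102416992) [0.0303 0.0313 0.0445 0.0584 0.0595]
[ 480  217  105   52 1548] ((726.5617065429688, 259.9528503417969), (19.822265625, 87.08431243896484), 89.97484588623047) [0.0307 0.0326 0.0501 0.0543 0.055 ]
top 0.1 [147 231   9  11  69] [496.4 389.7] [13.8 17.9] 29.1 [0.1052 0.1187 0.1216]
top 0.06 [184 205  29  13  80] [552.1 311.8] [ 5.1 59.6] 22.4 [0.0609 0.0678 0.0753]
top 0.03 [184 205  32  13 118] [552.9 310.6] [ 5.3 62.4] 21.2 [0.0412 0.065  0.0749]
top 0.03 [122 234  38  33 300] [479.6 431.8] [48.2 65.4] 23.1 [0.0313 0.0443 0.0541]
```

Emit:
apply_moves([
  {"claw": 7,"tx": -3,"ty": 0,"tz": -2.5,"twist": 0},
  {"claw": 7,"tx": -3.5,"ty": 0,"tz": -2.5,"twist": 0},
  {"claw": 7,"tx": -3.5,"ty": -1,"tz": -2.5,"twist": 0},
  {"claw": 7,"tx": -4,"ty": -1,"tz": 0,"twist": 0},
  {"claw": 7,"tx": -4,"ty": -1,"tz": 0,"twist": 0},
])

```text
clock: 25.95
eef_pos: [0.6138, 0.0266, 0.2589]
orientation: [[-0.383, 0.924, 0.002], [0.924, 0.383, 0.0], [-0.0, 0.002, -1.0]]
wrist_force: [1.0, 0.0, -1.1]
gripper_width: 0.0698
finger_force: 0.0
```

Emit:
apply_moves([
  {"claw": 7,"tx": -4,"ty": -1.5,"tz": 0,"twist": 0},
  {"claw": 7,"tx": -4,"ty": -1.5,"tz": 0,"twist": 0},
  {"claw": 7,"tx": -4,"ty": -1.5,"tz": 0,"twist": 0},
  {"claw": 7,"tx": -4,"ty": -1.5,"tz": 0,"twist": 0},
  {"claw": 7,"tx": -2,"ty": -1,"tz": 0,"twist": 0},
])

```text
clock: 26.45
eef_pos: [0.6177, -0.1683, 0.2577]
orientation: [[-0.381, 0.925, 0.0], [0.925, 0.381, -0.0], [-0.0, -0.0, -1.0]]
wrist_force: [-0.1, 0.8, 0.5]
gripper_width: 0.0699
finger_force: 0.0
```

Run:
```python
from h import *
to(.62,-.23,.26)
nuts("wrist")
t,dt,Pt=snap("top")
w=np.zeros((480,640),bool);w[180:275,118:260]=1
for lo,hi in((.105,.13),(.03,.1)):
    m=w&(Pt[...,2]>lo)&(Pt[...,2]<hi)
    n,L,st,ce=cv2.connectedComponentsWithStats(m.astype(np.uint8))
    for k in range(1,n):
        if st[k,4]>40:
            q=Pt[L==k];R=cv2.minAreaRect((q[:,:2]*1000).astype(np.float32));print("top",lo,st[k],np.round(R[0],1),np.round(R[1],1),round(R[2],1),np.percentile(q[:,2],[5,50,95]).round(4))
            if lo>.1: c=np.array(R[0])/1000
h=np.radians(112.5);X=np.array([np.cos(h),np.sin(h)]);Y=np.array([X[1],-X[0]])
e=(Pt[...,:2]-c);x=e@X;y=e@Y
for lo in np.arange(-.12,.09,.02):
    o=[]
    for c_ in(abs(y)<.012,(abs(abs(y)-.0215)<.003)):
        mm=c_&(abs(x-lo)<.005)&(Pt[...,2]<.13);o.append(np.percentile(Pt[...,2][mm],[10,50,90]).round(4) if mm.sum()>4 else None)
    print("%.2f"%lo,*o)
```

```text
t26.45 pos [ 0.6177 -0.1683  0.2577] head 112.4 delta txyz cm [-5.79 -2.13 -0.23] F [-0.1  0.8  0.5] w 0.0699 ff 0.0 
wrist [([282, 162], 12, [0.573, -0.145, 0.038]), ([299, 176], 137, [0.591, -0.151, 0.038]), ([320, 190], 68, [0.614, -0.155, 0.037]), ([326, 214], 282, [0.628, -0.173, 0.045]), ([311, 236], 295, [0.622, -0.198, 0.043])]
top 0.105 [147 228  20  13 157] [499.9 381.5] [14.9 33.7] 24.6 [0.1071 0.1186 0.1224]
top 0.03 [ 122  205  100   62 1402] [506.  367.3] [ 53.9 204.7] 21.7 [0.0314 0.0519 0.0746]
-0.12 [-0.0007  0.0032  0.0356] [-0.0014  0.0015  0.0429]
-0.10 [0.0288 0.0317 0.035 ] [0.0327 0.0577 0.0727]
-0.08 [0.0255 0.0284 0.0312] [0.0028 0.0504 0.0701]
-0.06 [0.0234 0.0262 0.0295] [0.0008 0.0424 0.0675]
-0.04 [0.0209 0.0235 0.0264] [0.0196 0.0448 0.0646]
-0.02 [0.0184 0.0252 0.1077] [0.0013 0.0432 0.0629]
0.00 [0.0675 0.1139 0.1206] [0.0001 0.0662 0.069 ]
0.02 [0.0665 0.107  0.1196] [-0.0007  0.0277  0.0686]
0.04 [0.0095 0.0126 0.0143] [0.0009 0.0347 0.0534]
0.06 [0.0068 0.0093 0.0131] [0.005  0.0279 0.0493]
0.08 [0.0072 0.025  0.0447] [0.0087 0.0335 0.0466]
```

The chute stands empty at its normal pitch (floor slope 0.14, fin top 0.119), and five separate nuts show inside the bin. Last check: whether the bin is still against the stop.

Run:
```python
from h import *
for f in("top1","top3"):
    D=np.load(f+".npz");r,P=D["r"].astype(int),D["P"]
    a=(P[...,:2]-O)@U;b=(P[...,:2]-O)@N;z=P[...,2]
    e=z-(.0965+.14*(a-.110))
    for lo in(-.03,0,.03):
        s=(abs(b-lo)<.012)&(r.min(-1)>140)&(abs(e)<.006)&(a<.18)&(a>.03);print(f,"a range",lo,np.percentile(a[s],[2,98]).round(4),s.sum())
    s=(abs(a-.11)<.035)&(r.min(-1)>140)&(abs(e)<.006)&(abs(b)<.07);print(f,"b range",np.percentile(b[s],[1,99]).round(4),"fit slope",np.polyfit(a[s],z[s],1).round(3))
A,B=np.load("top1.npz"),np.load("top3.npz")
dd=(abs(A["r"].astype(int)-B["r"]).max(-1)>40).astype(np.uint8)
n,L,st,ce=cv2.connectedComponentsWithStats(dd);print([s.tolist() for s in st[1:] if s[4]>25])
```

```text
top1 a range -0.03 [0.0609 0.1565] 471
top1 a range 0 [0.0599 0.1573] 225
top1 a range 0.03 [0.0604 0.1573] 337
top1 b range [-0.0456  0.0543] fit slope [0.141 0.081]
top3 a range -0.03 [0.0606 0.1566] 474
top3 a range 0 [0.0599 0.1572] 229
top3 a range 0.03 [0.0605 0.157 ] 326
top3 b range [-0.0456  0.0546] fit slope [0.142 0.081]
[[229, 73, 5, 8, 33], [252, 72, 34, 125, 691], [240, 83, 25, 55, 727], [197, 86, 5, 10, 29], [220, 88, 18, 53, 166], [151, 90, 6, 16, 61], [239, 92, 19, 58, 169], [139, 107, 18, 57, 256], [156, 111, 26, 68, 440], [132, 116, 21, 52, 430], [127, 136, 15, 40, 105], [256, 144, 11, 29, 163], [247, 159, 20, 31, 317], [153, 167, 5, 11, 43], [420, 166, 32, 29, 372], [145, 173, 27, 25, 291], [213, 173, 17, 7, 56], [199, 179, 15, 5, 34], [216, 179, 28, 18, 182], [264, 185, 27, 61, 397], [169, 188, 16, 32, 279], [253, 191, 12, 7, 64], [205, 197, 51, 22, 602], [156, 202, 10, 11, 41], [201, 212, 16, 10, 97], [148, 214, 56, 71, 858], [260, 219, 32, 55, 660], [236, 225, 22, 4, 65], [147, 232, 9, 11, 65], [173, 233, 48, 24, 333], [143, 241, 11, 15, 69], [126, 247, 10, 15, 73], [136, 246, 9, 14, 64], [149, 254, 11, 8, 43], [153, 268, 16, 21, 224], [287, 276, 82, 165, 2010], [307, 305, 51, 154, 2139], [197, 307, 60, 16, 170], [223, 320, 20, 6, 35], [0, 335, 162, 53, 1837], [106, 364, 24, 116, 716], [92, 367, 21, 113, 889], [313, 460, 38, 20, 365]]
```

```bash
python3 -c "
from station import sign_off
print(sign_off())"
```

```text
the job is handed in; nothing more can be done
None
```

I handed the job in at about 27 s of the 72 s: the bin rests against the top stop, all five chestnuts are inside it, and the empty chute stands on its feet clear of the ramp, about 4 cm behind its old spot because it slid back on release.

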